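# Lay the four compressor shafts in their cradles

### The arm

A 6-joint arm with a two-finger parallel gripper is mounted at the origin on the work surface. World frame = base frame: x ahead of the robot, y to its left, z up, the work surface at z = 0. Lengths are in m, angles in rad, forces in N, time in s.
With the tool pointing down it reaches from about 0.35 to 0.775 m from the base axis. Payload 7.3 kg.
Tool frame: the origin (TCP) lies at the very end of the fingers, on their centre line; the grasp point (between the pads) lies 19 mm behind it (robot.tcp_to_grasp is the z of the grasp point in the tool frame, in m); z points along the fingers, y is the line along which they close (so a half turn about z gives the same grasp; the last joint's range is limited). The gripper opens to 92 mm and grips with 3 to 60 N. Pads are 19 mm wide; open, the fingers measure 130 mm over their backs; the gripper's body (75 mm by 190 mm) begins 47 mm behind the grasp point.
Start: joints at [1.057, 0.342, 1.524, -0, 1.275, -0.146], TCP at [0.189, 0.49, 0.227] pointing down, gripper open.
Joint ranges: [-2.53, 2.53], [-0.77, 2.02], [0.04, 2.7], [-1, 4.14], [0.28, 2.66], [-3.11, 3.11]. Speed limits (rad/s): [2.57, 2.57, 3.14, 3.14, 3.14, 3.14].

### API

Orientations are given as [roll, pitch, yaw] about the fixed x, y, z axes, in that order (R = Rz(yaw) Ry(pitch) Rx(roll)).
In Python, from cell import monitor, read_camera, get_calibration, job, robot gives the robot as it stands. The module is installed in compiled form; this text tells all that it offers.
- The arm moves only by the tool send_rows, never from a script. Its argument "targets" is a list of rows, each an object with "translation": the shift along the tool's x, y, z in cm, a list of three; "spin": the turn about the tool's z in degrees; "jaw": the opening, from 0 (shut) to 1 (fully open). A call has exactly 5 rows; each row is the pose to reach, as a shift and turn from the pose commanded when the call began, along the tool's axes at that moment; what a row does not reach only later rows make up. A row lasts 1/10 s, in which the tool goes at most 50 mm and 8.59 degrees, less where a joint would pass 70% of its speed; a pose out of reach is approached as far as the arm can. A call with a gripper value outside its range is refused whole. The fingers move at their own pace and stop on an object; "force" is the grip in N (left out, the last holds). Time passes only in rows, so rows that repeat a pose let the fingers close, or fill a call up. It gives the time, the measured TCP pose, the force, the opening and the grip force at its end, in the units of the state.
- monitor.observe(): the state, without advancing time (a new reading comes with each control period).
- read_camera(name): name is "scene" or "side" or "wrist"; returns (picture, depth): 480x640x3 uint8, red, green, blue; 480x640 float32, m along the optical axis (not along the pixel's ray), 0 where there is no reading.
- get_calibration(name): a dict with "intrinsics" (3x3 intrinsics, pixels), "origin" and "orientation" of the camera in the world; the wrist camera has in their place "hand_eye" (4x4, takes a point from camera to tool coordinates, whose origin is the TCP and whose axes are the flange's). Camera axes: x right, y up, looking along -z (the intrinsics and any distortion apply to the point x, -y, -z); pixel columns grow to the right and rows downward; lengths in m; the calibration is good to about 2 mm. A picture is of the moment at which its call begins: read the wrist's pose just before it. get_calibration takes no time and is no camera call.
- job.hand_in(): hands the job in; it is judged then, once.
The state is a dict: "time": time; "qpos": joint angles; "qvel": joint speeds; "joint_efforts": joint torques, N m; "tool_pos": TCP position; "tool_rot": TCP orientation; "contact_force": force on the tool from outside, world axes, zero at the start; "torque": the same for the moment, N m; "opening": finger opening in m; "grip_force": force on a finger pad.
Only numpy, scipy, OpenCV 4.12 (cv2) and the standard library are available. Lean on these libraries where they do the work, as an engineer would, in place of code of your own. Each camera call takes 0.05 s, during which the arm holds its last target. There are 200 camera calls.

### The job

Four loose compressor shafts are lying on the bench where they can roll away: lay each one down in the notches of its own cradle, centred between the two cheeks - the long screw rotor in the longest cradle, the short screw rotor in the second longest, the slim pinion shaft in the third and the gear shaft in the shortest. Set them down gently without dropping any, in whatever order suits, and leave the ball bearing and the red cover lying where they are.

Things in the scene. Friction and masses are not known exactly. Their poses are not given: they have to be found in the camera images.
- long_rotor: The longest shaft: a steel screw rotor, thick part of helical lobes 44 mm diameter and 90 mm long in the middle, plain round journals 18 mm diameter at both ends, 156 mm overall, about 0.78 kg. Loose, lying level, free to roll. Origin: on its axis at mid-length; x runs along the axis (both ends alike; y and z turn as it rolls).
- short_rotor: The smaller steel screw rotor: helical lobes 34 mm diameter and 62 mm long in the middle, journals 16 mm diameter, 122 mm overall, about 0.37 kg. Loose, lying level, free to roll. Origin: on its axis at mid-length; x runs along the axis (both ends alike; y and z turn as it rolls).
- pinion_shaft: Slim steel shaft with a small straight-toothed pinion 28 mm diameter and 30 mm long in the middle, journals 14 mm diameter, 100 mm overall, about 0.2 kg. Loose, lying level, free to roll. Origin: on its axis at mid-length; x runs along the axis (both ends alike; y and z turn as it rolls).
- gear_shaft: Steel shaft with a wide toothed gear wheel 58 mm diameter and 24 mm thick in the middle, standing on its rim with the shaft level; journals 18 mm diameter, 92 mm overall, about 0.5 kg. Loose, lying level, free to roll. Origin: on its axis at mid-length; x runs along the axis (both ends alike; y and z turn as it rolls).
- long_cradle: The longest cradle, 146 mm long (x) by 60 mm wide, for the long rotor. Two white cheeks 52 mm wide on a dark 8 mm board, each with an upright 90 degree V notch 36 mm across, in line along x. Fixed. Origin: under the board's middle, on the bench top; z up. Cheeks 110 mm apart inside, 18 mm thick, tops 45 mm above the bench; a seated shaft's axis lies 40 mm above the bench.
- short_cradle: The second longest cradle, 114 mm long (x) by 56 mm wide, for the short rotor. Two white cheeks 52 mm wide on a dark 8 mm board, each with an upright 90 degree V notch 36 mm across, in line along x. Fixed. Origin: under the board's middle, on the bench top; z up. Cheeks 82 mm apart inside, 16 mm thick, tops 42 mm above the bench; a seated shaft's axis lies 35 mm above the bench.
- pinion_cradle: The third longest cradle, 90 mm long (x) by 52 mm wide, for the pinion shaft. Two white cheeks 52 mm wide on a dark 8 mm board, each with an upright 90 degree V notch 36 mm across, in line along x. Fixed. Origin: under the board's middle, on the bench top; z up. Cheeks 64 mm apart inside, 13 mm thick, tops 40 mm above the bench; a seated shaft's axis lies 32 mm above the bench.
- gear_cradle: The shortest cradle, 68 mm long (x) by 64 mm wide, for the gear shaft. Two white cheeks 52 mm wide on a dark 8 mm board, each with an upright 90 degree V notch 36 mm across, in line along x. Fixed. Origin: under the board's middle, on the bench top; z up. Cheeks 46 mm apart inside, 11 mm thick, tops 48 mm above the bench; a seated shaft's axis lies 43 mm above the bench.
- bearing: Bystander: a ball bearing lying flat among the cradles, 52 mm outside diameter, 15 mm high, loose. Origin: centre of its underside.
- cover: Bystander: a small red round bearing cover lying flat among the cradles, 54 mm diameter, 15 mm high, loose. Origin: centre of its underside.
There are look-alikes about, which are no part of the job. Leave any purple or yellow look-alike of the long_rotor alone. Leave any orange or purple look-alike of the pinion_shaft alone.

How it is judged:
By the outcome, as a careful person would: the job done as asked, in the order asked, and still so for the second after the job is handed in, with the robot touching nothing.
It also fails if it takes over 112 s, if anything falls off the work surface, if the arm or the gripper's body presses on something with over 40 N, if the wrist force passes 120 N, or if a joint passes its speed limit or range.

## Working session

There is one attempt and no reset: what is moved stays moved. The work goes in short steps, Python scripts to look and compute and a tool call to move; the robot and the scene stay as the last step left them, time stands still between calls to the robot, and variables do not carry over. Pictures are saved under pics/ and viewed, at most 14 in all, crops included, and the job is handed in when it is done.

Besides the shell and the picture viewer there is one more tool, called after "Call:" as a command line: name --argument value ..., lists and objects as JSON in quotes. send_rows: Moves the arm, as the interface text tells. Its arguments: {"type":"object","properties":{"targets":{"type":"array"},"force":{"type":"number"}},"required":["targets"]}

```bash
mkdir -p pics; python3 - <<'E'
from cell import monitor, read_camera, get_calibration, job, robot
import cv2,numpy as np
print(monitor.observe())
for n in ("scene","side","wrist"):
    p,d=read_camera(n); cv2.imwrite(f"pics/{n}0.png",p[...,::-1]); np.save(f"{n}0.npy",d)
    print(n,get_calibration(n))
E
```

```text
{'time': 0.0, 'qpos': array([ 1.05697874e+00,  3.42711120e-01,  1.52499098e+00,  1.75079400e-05,
        1.27539725e+00, -1.46006673e-01]), 'qvel': array([ 0.00146344, -0.00114412, -0.00053003, -0.00191589, -0.00016196,
       -0.00059094]), 'joint_efforts': array([-1.88103637e-03, -4.31244206e+01, -2.44224072e+01,  7.14351330e-02,
        5.60650940e-02, -1.35426849e-04]), 'tool_pos': array([0.1885578 , 0.48954798, 0.22606007]), 'tool_rot': array([-3.14010442e+00, -2.35771753e-04,  2.77377645e+00]), 'contact_force': array([-0.0015466 , -0.00864633,  1.24801155]), 'torque': array([-0.02623972,  0.00101355,  0.00653922]), 'grip_force': 0.0, 'opening': 0.09187513480304503}
scene {'intrinsics': array([[589.90887048,   0.        , 324.62937576],
       [  0.        , 589.90887048, 242.25413282],
       [  0.        ,   0.        ,   1.        ]]), 'origin': array([1.09950798, 0.34424512, 0.98458846]), 'orientation': array([ 0.67410443, -0.01402873,  2.03822049])}
side {'intrinsics': array([[480.0552183 ,   0.        , 320.59165597],
       [  0.        , 480.0552183 , 244.96800952],
       [  0.        ,   0.        ,   1.        ]]), 'origin': array([ 0.02757864, -0.46638598,  0.81981021]), 'orientation': array([ 0.68179861, -0.00397808, -0.71616228])}
wrist {'intrinsics': array([[387.61540951,   0.        , 318.66378938],
       [  0.        , 387.61540951, 236.26849829],
       [  0.        ,   0.        ,   1.        ]]), 'hand_eye': array([[ 1.82095789e-03,  9.51333209e-01,  3.08158742e-01,
         8.42009942e-02],
       [ 9.99997713e-01, -1.38667844e-03, -1.62825323e-03,
         1.50593135e-04],
       [-1.12169428e-03,  3.08161002e-01, -9.51333558e-01,
        -1.58545125e-01],
       [ 0.00000000e+00,  0.00000000e+00,  0.00000000e+00,
         1.00000000e+00]])}
```

View pics/scene0.png

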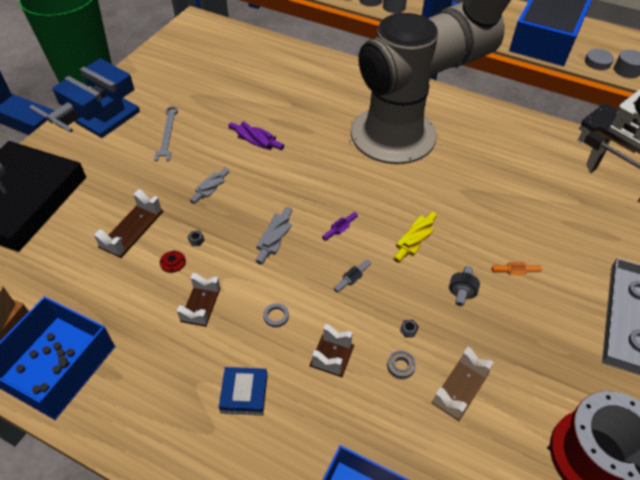

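View pics/side0.png

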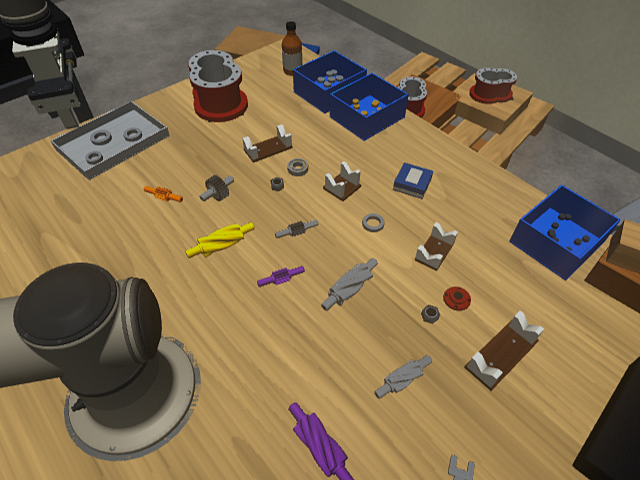

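Scene view: long rotor (275,235), short rotor (210,185), pinion shaft (352,275) and gear shaft (463,285), all grey. Purple/yellow/orange look-alikes are at (257,135), (340,226), (415,236), (517,268). Cradles are at (130,225), (463,383), (200,300), (333,350); bearing at (400,364) or (275,315), cover at (172,260). In the side view the shafts are at (350,285), (403,376), (297,229), (217,187).

```bash
cat > h.py <<'E'
import numpy as np,cv2
from scipy.spatial.transform import Rotation as Ro
from cell import monitor, read_camera, get_calibration
def cloud(n,d,pose=None):
    c=get_calibration(n);K=c['intrinsics'];v,u=np.mgrid[:480,:640]
    P=np.dstack([(u-K[0,2])/K[0,0]*d,-(v-K[1,2])/K[1,1]*d,-d])
    if n=='wrist':
        T=c['hand_eye'];P=P@T[:3,:3].T+T[:3,3]
        R=Ro.from_euler('xyz',pose[1]).as_matrix();t=pose[0]
    else: R=Ro.from_euler('xyz',c['orientation']).as_matrix();t=c['origin']
    P=P@R.T+t; P[d<=0]=np.nan
    return P
def blob(P,u,v,zmin=.005,win=60,zmax=.08):
    "component of points above the bench nearest pixel (u,v)"
    m=((P[...,2]>zmin)&(P[...,2]<zmax)).astype(np.uint8)
    n,L=cv2.connectedComponents(m)
    w=np.full(m.shape,1e9);w=np.where(L>0,np.hypot(*(np.mgrid[:480,:640]-np.array([v,u])[:,None,None])),1e9)
    q=P[L==L.flat[w.argmin()]]
    (c,s,a)=cv2.minAreaRect(q[:,:2].astype(np.float32)*1000)
    if s[0]<s[1]: s=s[::-1];a+=90
    return q,np.round(c,1),np.round(s,1),round((a+90)%180-90,1)
E
python3 - <<'E'
from h import *
T={'scene':dict(long=(275,235),short=(210,185),pin=(352,275),gear=(463,285),cA=(130,225),cB=(463,383),cC=(200,300),cD=(333,350),b1=(400,350),b2=(275,305),cover=(172,260)),
'side':dict(long=(350,285),short=(403,376),pin=(297,229),gear=(217,187),cA=(505,348),cB=(267,143),cC=(437,245),cD=(342,181),b1=(297,160),b2=(373,215),cover=(457,297))}
for n in T:
    P=cloud(n,np.load(n+'0.npy'))
    for k,(u,v) in T[n].items():
        q,c,s,a=blob(P,u,v)
        print(n,k,c,s,a,'n',len(q),'z',np.round(np.percentile(q[:,2],[5,50,99])*1000,1))
    m=np.abs(P[...,2])<.03; print('table z',np.median(P[...,2][m]))
E
```

```text
scene long [436.8 -94.2] [161.1  44.2] 6.1 n 993 z [18.1 31.9 44.7]
scene short [ 376.5 -299. ] [125.   38.1] -5.1 n 543 z [12.2 23.8 35.6]
scene pin [453.9  94.6] [100.2  27.4] -17.5 n 428 z [11.5 19.8 28. ]
scene gear [383.5 304.4] [85.7 60.3] -21.8 n 809 z [17.  38.2 57.6]
scene cA [ 552.9 -386.2] [149.4  69.7] 0.8 n 1812 z [ 5.9 10.2 46.9]
scene cB [577.3 367.8] [117.7  56.2] -10.1 n 1944 z [ 5.6  9.9 42.5]
scene cC [ 644.1 -143.2] [95.5 54.5] 16.0 n 1314 z [ 6.  12.8 41.5]
scene cD [626.3 135.1] [71.7 64.4] 7.2 n 1389 z [ 5.8 17.6 49.6]
scene b1 [587.6 256.6] [52.7 51.4] -0.9 n 543 z [ 7.1 12.8 18. ]
scene b2 [600.2   2. ] [49.8 49.1] 51.3 n 327 z [ 6.5 10.7 15.5]
scene cover [ 584.5 -251.9] [53.9 52.2] -0.1 n 421 z [ 5.8 10.5 19.2]
table z -0.000428931572036495
side long [433.9 -92.7] [156.6  44.3] 6.1 n 1141 z [18.1 32.8 45.1]
side short [ 372.8 -296.7] [122.3  33.7] -7.1 n 971 z [16.2 25.2 34.8]
side pin [449.1  94.8] [99.2 29.7] -26.0 n 373 z [11.4 20.1 29.5]
side gear [379.9 302.8] [88.2 56.3] -17.6 n 561 z [19.1 37.7 59.3]
side cA [ 549.4 -382.5] [150.7  60.3] 0.1 n 2665 z [ 6.   9.3 46.5]
side cB [576. 372.] [117.1  68.6] -8.8 n 844 z [ 6.3 10.7 43.5]
side cC [ 642.2 -141.7] [95.3 52.5] 15.1 n 1024 z [ 6.2 15.7 41.8]
side cD [623.4 135.5] [71.7 65.3] 8.9 n 802 z [ 6.5 21.2 49.7]
side b1 [584.8 256.8] [51.4 50.5] 24.4 n 264 z [ 6.9 13.7 17.9]
side b2 [596.5   3.2] [51.4 47.4] 45.7 n 232 z [ 5.9 11.2 16. ]
side cover [ 581.2 -251.4] [54.  53.2] -25.7 n 487 z [ 6.   9.7 17.6]
table z 0.0003652043849508013
```

```bash
python3 - <<'E'
import cv2,numpy as np
p=cv2.imread('pics/side0.png')[120:420,170:570]
cv2.imwrite('pics/crop1.png',cv2.resize(p,(800,600),interpolation=cv2.INTER_CUBIC))
E
```

```text
(no output)
```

View pics/crop1.png

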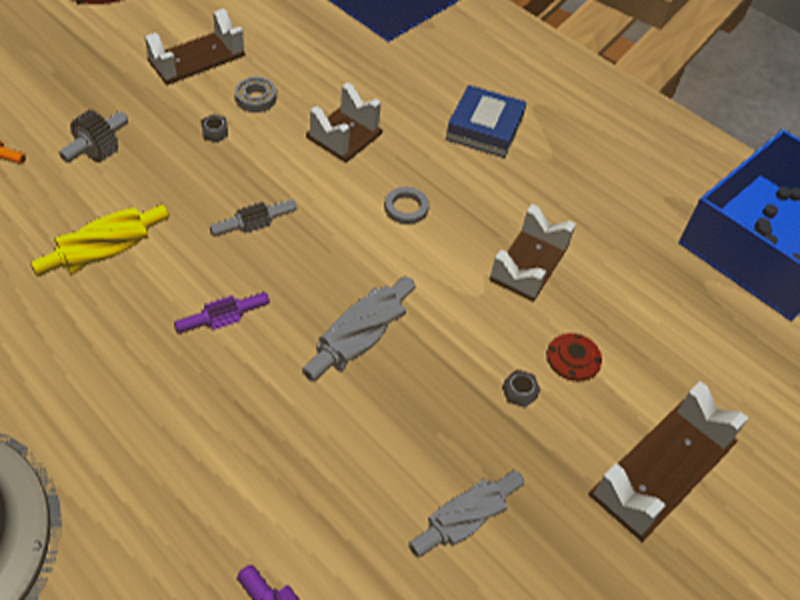

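Lengths and heights match: the shafts measure about 157, 122, 99 and 88–92 mm, the cradles 150, 117, 95 and 72 mm (A long, B short, C pinion, D gear). The crop confirms the four grey shafts; the yellow, purple and orange ones are look-alikes. I'll start with the gear shaft and refine with the wrist camera.

Call:
send_rows --targets '[{"translation": [-2.5, -1, 0], "spin": 0, "jaw": 1}, {"translation": [-5, -2, 0], "spin": 0, "jaw": 1}, {"translation": [-7.5, -3, 0], "spin": 0, "jaw": 1}, {"translation": [-10, -4.2, 0], "spin": 0, "jaw": 1}, {"translation": [-12.4, -5.2, 0], "spin": 0, "jaw": 1}]' --force 30

```text
time: 0.65
tool_pos: [0.2863, 0.3958, 0.2265]
tool_rot: [-3.141, -0.0, 2.774]
contact_force: [0.0, 0.2, 0.3]
opening: 0.0916
grip_force: 0.0
```

Call:
send_rows --targets '[{"translation": [-2.5, -1, 0], "spin": 0, "jaw": 1}, {"translation": [-5, -2, 0], "spin": 0, "jaw": 1}, {"translation": [-9, -3.8, 0], "spin": 0, "jaw": 1}, {"translation": [-12.4, -5.2, 0], "spin": 0, "jaw": 1}, {"translation": [-12.4, -5.2, 0], "spin": 0, "jaw": 1}]'

```text
time: 1.15
tool_pos: [0.3854, 0.3011, 0.2264]
tool_rot: [-3.141, 0.001, 2.769]
contact_force: [-0.2, 0.2, 0.5]
opening: 0.0918
grip_force: 0.0
```

```bash
cat >> h.py <<'E'
def look(tag):
    s=monitor.observe(); p,d=read_camera('wrist')
    cv2.imwrite(f'pics/{tag}.png',p[...,::-1]); np.save(tag+'.npy',d)
    P=cloud('wrist',d,(s['tool_pos'],s['tool_rot']))
    print('t',s['time'],'tcp',s['tool_pos'].round(4),'yaw',np.degrees(s['tool_rot'])[2].round(2),'f',s['contact_force'].round(1),'open',round(s['opening']*1000,1),'grip',round(s['grip_force'],1))
    return s,p,P
def at(P,x,y,r,zmin=.006,zmax=.08):
    "points above bench within r of (x,y) -> centre, size, angle"
    m=((P[...,2]>zmin)&(P[...,2]<zmax)&(np.hypot(P[...,0]-x,P[...,1]-y)<r))
    q=P[m]; c,s,a=cv2.minAreaRect(q[:,:2].astype(np.float32)*1000)
    if s[0]<s[1]: s=s[::-1];a+=90
    w,V=np.linalg.eigh(np.cov(q[:,:2].T)); pa=np.degrees(np.arctan2(V[1,1],V[0,1]))
    print('rect',np.round(c,1),np.round(s,1),round((a+90)%180-90,1),'pca',round((pa+90)%180-90,1),'n',len(q),'z',np.round(np.percentile(q[:,2],[5,50,99])*1000,1))
    return q
def to(s,x,y,z,yaw):
    "shift (cm) and spin (deg) from measured pose to target; yaw mod 180"
    R=Ro.from_euler('xyz',s['tool_rot']).as_matrix()
    sp=-((yaw-np.degrees(s['tool_rot'][2])+90)%180-90)
    print('shift cm',(R.T@(np.array([x,y,z])-s['tool_pos'])*100).round(2),'spin',round(sp,2))
E
python3 - <<'E'
from h import *
s,p,P=look('w1'); q=at(P,.382,.304,.07); to(s,.382,.3035,.010,-20)
E
```

```text
t 1.15 tcp [0.3854 0.3011 0.2264] yaw 158.67 f [-0.2  0.2  0.5] open 91.8 grip 0.0
rect [380.3 307.1] [85.1 61. ] -25.1 pca 7.3 n 3316 z [31.3 42.  58.9]
shift cm [ 0.43  0.12 21.64] spin -1.33
```

View pics/w1.png

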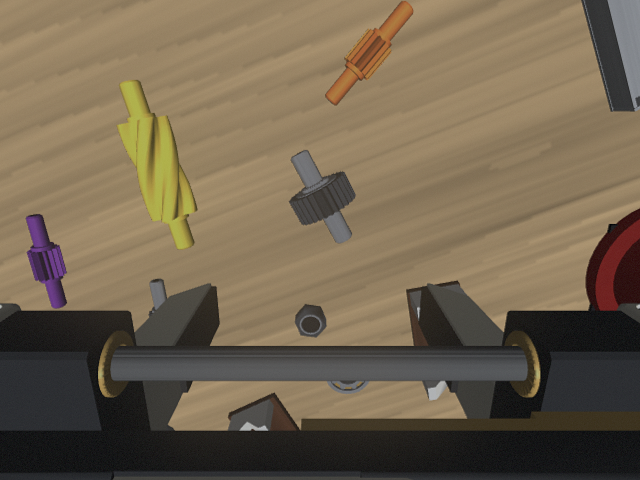

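The close crop shows the grey gear shaft at (322,197), with its axis about 7° in the world, so the rectangle fit misled me. I'll fit the axis on the journals.

```bash
cat >> h.py <<'E'
def axis(q,L,hb,dj):
    "shaft centre and angle from the journal points (metres)"
    c=q[:,:2].mean(0);w,V=np.linalg.eigh(np.cov(q[:,:2].T));e=V[:,1]
    for _ in range(8):
        n=np.array([-e[1],e[0]]);a=(q[:,:2]-c)@e;b=(q[:,:2]-c)@n
        m=(abs(b)<dj); lo,hi=np.percentile(a[m],[.3,99.7])
        A=q[m&(a>hb)][:,:2].mean(0);B=q[m&(a<-hb)][:,:2].mean(0)
        e=(A-B)/np.linalg.norm(A-B); c=c+e*(lo+hi)/2; n=np.array([-e[1],e[0]]); c=c+n*(n@((A+B)/2-c))
    th=(np.degrees(np.arctan2(e[1],e[0]))+90)%180-90
    print('axis c mm',(c*1000).round(1),'th',th.round(2),'len',((hi-lo)*1000).round(1),'want',L*1000)
    return c,th
E
python3 - <<'E'
from h import *
S=dict(gear=(.3815,.304,.062,.092,.015,.018),pin=(.452,.0947,.055,.1,.018,.014),long=(.435,-.0935,.084,.156,.05,.018),short=(.3745,-.298,.07,.122,.036,.016))
s=monitor.observe()
P={n:cloud(n,np.load(n+'0.npy')) for n in('scene','side')}
P['wrist']=cloud('wrist',np.load('w1.npy'),(s['tool_pos'],s['tool_rot']))
for k,(x,y,r,L,hb,dj) in S.items():
    for n in P:
        if n=='wrist' and k!='gear': continue
        print(k,n); c,th=axis(at(P[n],x,y,r),L,hb,dj)
    if k=='gear': to(s,*c,.010,th)
E
```

```text
gear scene
rect [383.5 304.4] [85.7 60.3] -21.8 pca 8.1 n 807 z [17.2 38.2 57.6]
axis c mm [383.1 304. ] th 6.96 len 92.8 want 92.0
gear side
rect [379.9 302.8] [88.2 56.3] -17.6 pca 1.1 n 560 z [19.2 37.7 59.3]
axis c mm [380.7 302.3] th 6.49 len 92.7 want 92.0
gear wrist
rect [378.6 308.5] [85.1 61. ] -25.1 pca 7.3 n 3316 z [31.3 42.  58.8]
axis c mm [378.  308.8] th 6.81 len 91.1 want 92.0
shift cm [ 0.77  0.4  21.64] spin -28.1
pin scene
rect [453.9  94.6] [100.2  27.4] -17.5 pca -17.8 n 427 z [11.6 19.8 28. ]
axis c mm [454.2  96.1] th -17.55 len 99.4 want 100.0
pin side
rect [449.1  94.8] [99.2 29.7] -26.0 pca -17.9 n 371 z [11.5 20.1 29.6]
axis c mm [448.6  94.2] th -17.6 len 98.2 want 100.0
long scene
rect [436.8 -94.2] [161.1  44.2] 6.1 pca 5.3 n 992 z [18.2 31.9 44.7]
axis c mm [438.6 -92.3] th 6.04 len 154.3 want 156.0
long side
rect [433.9 -92.7] [156.6  44.3] 6.1 pca 5.0 n 1141 z [18.1 32.8 45.1]
axis c mm [434.2 -94.9] th 5.5 len 154.7 want 156.0
short scene
rect [ 370.7 -288.6] [113.8  94. ] -51.5 pca -8.1 n 545 z [12.  23.8 35.6]
axis c mm [ 377.  -295.4] th -7.19 len 124.0 want 122.0
short side
rect [ 372.8 -296.7] [122.3  33.7] -7.1 pca -7.3 n 971 z [16.2 25.2 34.8]
axis c mm [ 372.2 -297.7] th -6.84 len 120.2 want 122.0
```

Call:
send_rows --targets '[{"translation": [0.3, 0.1, 2], "spin": -6, "jaw": 1}, {"translation": [0.3, 0.1, 5], "spin": -13, "jaw": 1}, {"translation": [0.3, 0.1, 8], "spin": -20, "jaw": 1}, {"translation": [0.3, 0.1, 10.6], "spin": -28, "jaw": 1}, {"translation": [0.3, 0.1, 10.6], "spin": -28, "jaw": 1}]'

```text
time: 1.7
tool_pos: [0.3774, 0.3053, 0.1178]
tool_rot: [-3.139, -0.007, -3.018]
contact_force: [-0.9, -0.9, 0.5]
opening: 0.092
grip_force: 0.0
```

Call:
send_rows --targets '[{"translation": [0, 0, 0], "spin": 0, "jaw": 1}, {"translation": [0, 0, 0], "spin": 0, "jaw": 1}, {"translation": [0, 0, 0], "spin": 0, "jaw": 1}, {"translation": [0, 0, 0], "spin": 0, "jaw": 1}, {"translation": [0, 0, 0], "spin": 0, "jaw": 1}]'

```text
time: 2.2
tool_pos: [0.3806, 0.3059, 0.1214]
tool_rot: [3.141, 0.001, -3.021]
contact_force: [-0.3, -0.5, -0.4]
opening: 0.0917
grip_force: 0.0
```

```bash
python3 - <<'E'
from h import *
s,p,P=look('w2'); c,th=axis(at(P,.381,.3045,.062),.092,.015,.018); to(s,*c,.010,th)
m=abs(P[...,2])<.02; print('bench',np.median(P[...,2][m]))
E
```

```text
t 2.2 tcp [0.3806 0.3059 0.1214] yaw -173.11 f [-0.3 -0.5 -0.4] open 91.7 grip 0.0
rect [379.8 306.7] [85.3 61.2] -24.9 pca 6.9 n 6490 z [29.8 42.5 58.6]
axis c mm [379.5 306.7] th 6.92 len 90.8 want 92.0
shift cm [ 0.11  0.09 11.14] spin -0.03
bench 0.0006637858918166345
```

View pics/w2.png

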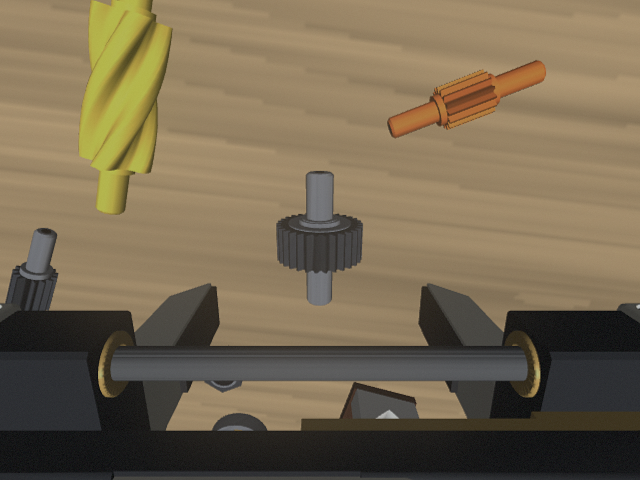

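Gear at (320,240), square between the fingers. Descending and gripping.

Call:
send_rows --targets '[{"translation": [0.1, 0.1, 3], "spin": 0, "jaw": 1}, {"translation": [0.1, 0.1, 6.5], "spin": 0, "jaw": 1}, {"translation": [0.1, 0.1, 9], "spin": 0, "jaw": 1}, {"translation": [0.1, 0.1, 10.5], "spin": 0, "jaw": 1}, {"translation": [0.1, 0.1, 11.1], "spin": 0, "jaw": 1}]' --force 35

```text
time: 2.75
tool_pos: [0.3785, 0.3061, 0.0084]
tool_rot: [-3.141, -0.002, -3.021]
contact_force: [-0.1, 0.7, 0.9]
opening: 0.0921
grip_force: 0.0
```

Call:
send_rows --targets '[{"translation": [0, 0, 0], "spin": 0, "jaw": 0.9}, {"translation": [0, 0, 0], "spin": 0, "jaw": 0.7}, {"translation": [0, 0, 0], "spin": 0, "jaw": 0.5}, {"translation": [0, 0, 0], "spin": 0, "jaw": 0.4}, {"translation": [0, 0, 0], "spin": 0, "jaw": 0.4}]'

```text
time: 3.25
tool_pos: [0.3795, 0.3067, 0.0103]
tool_rot: [3.141, 0.001, -3.021]
contact_force: [1.3, 0.5, 1.3]
opening: 0.0574
grip_force: 35.0
```

Call:
send_rows --targets '[{"translation": [0, 0, 0], "spin": 0, "jaw": 0.4}, {"translation": [0, 0, 0], "spin": 0, "jaw": 0.4}, {"translation": [0, 0, 0], "spin": 0, "jaw": 0.4}, {"translation": [0, 0, -0.5], "spin": 0, "jaw": 0.4}, {"translation": [0, 0, -1.5], "spin": 0, "jaw": 0.4}]'

```text
time: 3.75
tool_pos: [0.3782, 0.306, 0.0242]
tool_rot: [-3.141, -0.003, -3.021]
contact_force: [-0.0, 0.7, -4.9]
opening: 0.0575
grip_force: 35.0
```

Call:
send_rows --targets '[{"translation": [0, 0, -3], "spin": 0, "jaw": 0.4}, {"translation": [0, 0, -7], "spin": 0, "jaw": 0.4}, {"translation": [-2, -1.5, -11], "spin": 0, "jaw": 0.4}, {"translation": [-4.5, -3.4, -15], "spin": 0, "jaw": 0.4}, {"translation": [-7.5, -5.7, -18], "spin": 0, "jaw": 0.4}]'

```text
time: 4.25
tool_pos: [0.4606, 0.259, 0.2078]
tool_rot: [3.141, 0.002, -3.019]
contact_force: [1.8, 0.8, -4.8]
opening: 0.0573
grip_force: 35.0
```

Call:
send_rows --targets '[{"translation": [-3, -2.3, -2], "spin": 0, "jaw": 0.4}, {"translation": [-6, -4.6, -4], "spin": 0, "jaw": 0.4}, {"translation": [-9, -6.9, -4], "spin": 0, "jaw": 0.4}, {"translation": [-12, -9.2, -4], "spin": 0, "jaw": 0.4}, {"translation": [-15, -11.5, -4], "spin": 0, "jaw": 0.4}]'

```text
time: 4.75
tool_pos: [0.6238, 0.162, 0.2448]
tool_rot: [3.141, -0.001, -3.021]
contact_force: [0.9, 0.8, -4.1]
opening: 0.0577
grip_force: 35.0
```

Call:
send_rows --targets '[{"translation": [-2, -1.4, 0], "spin": 0, "jaw": 0.4}, {"translation": [-3.8, -2.7, 0], "spin": 0, "jaw": 0.4}, {"translation": [-3.8, -2.7, 0], "spin": 0, "jaw": 0.4}, {"translation": [-3.8, -2.7, 0], "spin": 0, "jaw": 0.4}, {"translation": [-3.8, -2.7, 0], "spin": 0, "jaw": 0.4}]'

```text
time: 5.25
tool_pos: [0.6634, 0.1413, 0.2447]
tool_rot: [3.141, -0.001, -3.02]
contact_force: [-0.3, -0.5, -3.7]
opening: 0.0573
grip_force: 35.0
```

```bash
cat >> h.py <<'E'
def cradle(P,x,y,top,r=.1):
    q=at(P,x,y,r,top-.008,top+.008); return q
E
python3 - <<'E'
from h import *
s,p,P=look('w3'); cradle(P,.625,.135,.048,.06); to(s,.625,.135,.1,8)
for n in('scene','side'): 
  Q=cloud(n,np.load(n+'0.npy')); print(n)
  for a in((.625,.135,.048,.06),(.551,-.384,.045,.1),(.577,.370,.042,.085),(.643,-.1425,.04,.07)): cradle(Q,*a)
E
```

```text
t 5.25 tcp [0.6634 0.1413 0.2447] yaw -173.04 f [-0.3 -0.5 -3.7] open 57.3 grip 35.0
rect [624.5 137.5] [68.3 51.6] 6.6 pca 6.2 n 972 z [40.9 47.6 50.4]
shift cm [ 3.87 -0.17 14.48] spin -1.04
scene
rect [626.4 135.1] [71.7 52.6] 7.0 pca 10.3 n 246 z [40.9 45.8 50.7]
rect [ 552.5 -384. ] [148.5  56.6] 0.5 pca 0.2 n 281 z [37.5 42.6 48.6]
rect [577.1 368. ] [117.3  52.2] -10.1 pca -10.2 n 339 z [34.4 39.1 43.8]
rect [ 644.6 -142.7] [92.7 53.7] 16.2 pca 17.3 n 252 z [32.8 37.7 42.7]
side
rect [623.5 136. ] [69.4 54.2] 6.6 pca 7.4 n 143 z [40.7 45.8 50.6]
rect [ 549.9 -382.7] [149.8  51.8] 0.3 pca 0.4 n 412 z [37.6 43.2 47.5]
rect [576.  369.6] [116.2  61. ] -9.2 pca -8.6 n 143 z [34.6 40.2 44.5]
rect [ 642.4 -141.4] [94.2 52.4] 15.6 pca 15.0 n 204 z [32.6 37.8 42.7]
```

View pics/w3.png

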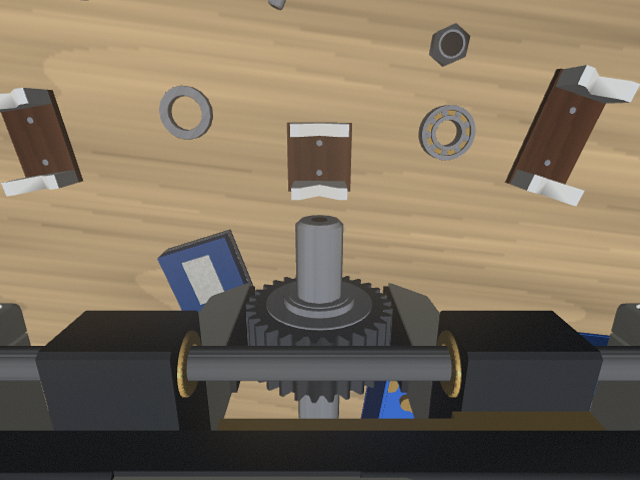

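Wrist view shows the gear cradle at (320,160), measured 68×52 mm as specified, with the gear held straight at (320,310). Moving over it.

Call:
send_rows --targets '[{"translation": [1.5, 0.1, 0], "spin": 0.3, "jaw": 0.4}, {"translation": [3.9, 0.1, 2], "spin": 0.3, "jaw": 0.4}, {"translation": [3.9, 0.1, 6], "spin": 0.3, "jaw": 0.4}, {"translation": [3.9, 0.1, 10], "spin": 0.3, "jaw": 0.4}, {"translation": [3.9, 0.1, 13.5], "spin": 0.3, "jaw": 0.4}]'

```text
time: 5.8
tool_pos: [0.6243, 0.1378, 0.1089]
tool_rot: [3.141, 0.0, -3.025]
contact_force: [0.4, 0.2, -3.8]
opening: 0.0579
grip_force: 35.0
```

Call:
send_rows --targets '[{"translation": [0, 0, 1.5], "spin": 0, "jaw": 0.4}, {"translation": [0, 0, 2.5], "spin": 0, "jaw": 0.4}, {"translation": [0, 0, 3], "spin": 0, "jaw": 0.4}, {"translation": [0, 0, 3], "spin": 0, "jaw": 0.4}, {"translation": [0, 0, 3], "spin": 0, "jaw": 0.4}]'

```text
time: 6.3
tool_pos: [0.6262, 0.1373, 0.0811]
tool_rot: [3.142, 0.002, -3.026]
contact_force: [-0.2, -0.8, -5.0]
opening: 0.0572
grip_force: 35.0
```

```bash
python3 - <<'E'
from h import *
s,p,P=look('w4'); to(s,.6245,.1375,.0245,6.6)
E
```

```text
t 6.3 tcp [0.6262 0.1373 0.0811] yaw -173.36 f [-0.2 -0.8 -5. ] open 57.2 grip 35.0
shift cm [0.18 0.04 5.66] spin 0.04
```

Call:
send_rows --targets '[{"translation": [0.1, 0, 1.5], "spin": 0, "jaw": 0.4}, {"translation": [0.1, 0, 3], "spin": 0, "jaw": 0.4}, {"translation": [0.1, 0, 4.2], "spin": 0, "jaw": 0.4}, {"translation": [0.1, 0, 5], "spin": 0, "jaw": 0.4}, {"translation": [0.1, 0, 5.3], "spin": 0, "jaw": 0.4}]'

```text
time: 6.85
tool_pos: [0.6239, 0.1369, 0.0254]
tool_rot: [3.142, -0.002, -3.026]
contact_force: [0.1, 0.8, -4.0]
opening: 0.0576
grip_force: 35.0
```

Call:
send_rows --targets '[{"translation": [0, 0, 0.1], "spin": 0, "jaw": 0.4}, {"translation": [0, 0, 0.2], "spin": 0, "jaw": 0.4}, {"translation": [0, 0, 0.3], "spin": 0, "jaw": 0.4}, {"translation": [0, 0, 0.35], "spin": 0, "jaw": 0.4}, {"translation": [0, 0, 0.35], "spin": 0, "jaw": 0.4}]'

```text
time: 7.35
tool_pos: [0.625, 0.137, 0.0244]
tool_rot: [-3.142, 0.002, -3.026]
contact_force: [-2.0, -0.1, 4.0]
opening: 0.0568
grip_force: 35.0
```

Force sign flipped (+4 N), so it is seated. Opening gradually and rising.

Call:
send_rows --targets '[{"translation": [0, 0, 0], "spin": 0, "jaw": 0.64}, {"translation": [0, 0, 0], "spin": 0, "jaw": 0.7}, {"translation": [0, 0, 0], "spin": 0, "jaw": 0.8}, {"translation": [0, 0, 0], "spin": 0, "jaw": 0.9}, {"translation": [0, 0, 0], "spin": 0, "jaw": 1}]'

```text
time: 7.85
tool_pos: [0.6245, 0.1369, 0.0231]
tool_rot: [3.141, 0.0, -3.026]
contact_force: [-1.2, 0.6, -0.2]
opening: 0.0836
grip_force: 0.0
```

Call:
send_rows --targets '[{"translation": [0, 0, 0], "spin": 0, "jaw": 1}, {"translation": [0, 0, -2], "spin": 0, "jaw": 1}, {"translation": [0, 0, -6], "spin": 0, "jaw": 1}, {"translation": [-1, 0, -10], "spin": 0, "jaw": 1}, {"translation": [-3, 0, -13], "spin": 0, "jaw": 1}]'

```text
time: 8.35
tool_pos: [0.6544, 0.1406, 0.1563]
tool_rot: [3.141, 0.002, -3.026]
contact_force: [1.3, -0.6, -0.0]
opening: 0.0915
grip_force: 0.0
```

Call:
send_rows --targets '[{"translation": [0, 0, 0], "spin": 0, "jaw": 1}, {"translation": [0, 0, 0], "spin": 0, "jaw": 1}, {"translation": [0, 0, 0], "spin": 0, "jaw": 1}, {"translation": [0, 0, 0], "spin": 0, "jaw": 1}, {"translation": [0, 0, 0], "spin": 0, "jaw": 1}]'

```text
time: 8.85
tool_pos: [0.6535, 0.1403, 0.1521]
tool_rot: [3.141, -0.002, -3.026]
contact_force: [0.2, -0.5, 0.6]
opening: 0.0917
grip_force: 0.0
```

```bash
python3 - <<'E'
from h import *
s,p,P=look('w5'); cradle(P,.625,.1375,.048,.06)
q=at(P,.6245,.1375,.06,.055,.09)
q=at(P,.6245,.1375,.06,.035,.09);  axis(q,.092,.015,.014)
to(s,.4515,.095,.12,-17.6)
E
```

```text
t 8.85 tcp [0.6535 0.1403 0.1521] yaw -173.37 f [ 0.2 -0.5  0.6] open 91.7 grip 0.0
rect [625.7 137.4] [92.4 57.5] 5.5 pca 7.0 n 4428 z [42.  49.3 55.5]
rect [623.6 137.7] [53.2 28.3] -83.0 pca -83.2 n 3220 z [56.4 67.  73. ]
rect [625.7 137.4] [92.4 57.5] 5.5 pca 6.9 n 7720 z [41.8 52.1 72.6]
axis c mm [625.1 137.5] th 7.28 len 90.9 want 92.0
shift cm [20.59 -2.17  3.25] spin 24.23
```

View pics/w5.png

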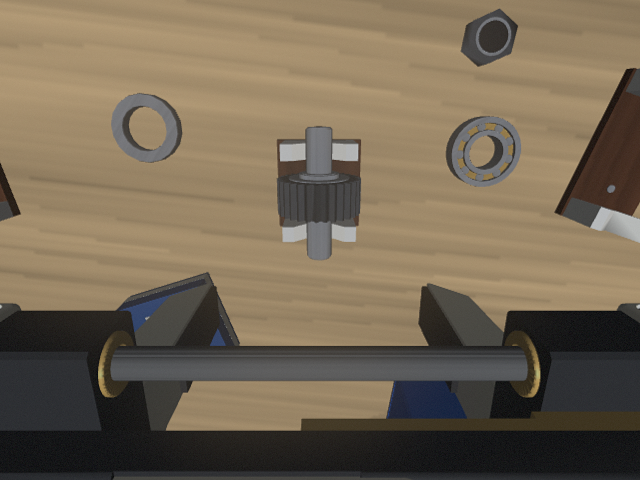

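Gear seated and centred at (320,190). Next: the pinion shaft.

Call:
send_rows --targets '[{"translation": [3, -0.3, 0], "spin": 4, "jaw": 1}, {"translation": [7, -0.7, 0], "spin": 9, "jaw": 1}, {"translation": [11, -1.1, 0], "spin": 14, "jaw": 1}, {"translation": [15, -1.5, 0], "spin": 19, "jaw": 1}, {"translation": [19, -2, 2], "spin": 24, "jaw": 1}]'

```text
time: 9.4
tool_pos: [0.4677, 0.0985, 0.1348]
tool_rot: [3.14, 0.005, 2.835]
contact_force: [0.1, -0.3, -0.4]
opening: 0.0919
grip_force: 0.0
```

```bash
python3 - <<'E'
from h import *
s,p,P=look('w5b'); to(s,.4515,.095,.12,-17.6)
E
```

```text
t 9.4 tcp [0.4677 0.0985 0.1348] yaw 162.43 f [ 0.1 -0.3 -0.4] open 91.9 grip 0.0
shift cm [ 1.45 -0.82  1.47] spin 0.03
```

Call:
send_rows --targets '[{"translation": [1.4, -0.8, 0], "spin": 0, "jaw": 1}, {"translation": [1.4, -0.8, 1.4], "spin": 0, "jaw": 1}, {"translation": [1.4, -0.8, 1.4], "spin": 0, "jaw": 1}, {"translation": [1.4, -0.8, 1.4], "spin": 0, "jaw": 1}, {"translation": [1.4, -0.8, 1.4], "spin": 0, "jaw": 1}]'

```text
time: 9.95
tool_pos: [0.4527, 0.0952, 0.1196]
tool_rot: [3.141, 0.001, 2.839]
contact_force: [0.7, 0.7, 0.7]
opening: 0.0913
grip_force: 0.0
```

```bash
python3 - <<'E'
from h import *
s,p,P=look('w6'); c,th=axis(at(P,.4515,.095,.055),.1,.018,.014); to(s,*c,.004,th)
E
```

```text
t 9.95 tcp [0.4527 0.0952 0.1196] yaw 162.64 f [0.7 0.7 0.7] open 91.3 grip 0.0
rect [449.8  97.3] [100.4  27.5] -18.2 pca -17.5 n 3638 z [16.5 21.5 28.8]
axis c mm [449.2  97.4] th -17.45 len 98.7 want 100.0
shift cm [ 0.4   0.1  11.56] spin 0.09
```

```bash
cat >> h.py <<'E'
def clear(P,c,yaw,hx=.016):
    "points above bench in the swept finger footprint"
    a=np.radians(yaw);e=np.array([np.cos(a),np.sin(a)]);n=np.array([-e[1],e[0]])
    d=P[...,:2]-c;u=d@e;v=d@n
    m=(P[...,2]>.006)&(P[...,2]<.09)&(abs(u)<hx)&(abs(v)>.026)&(abs(v)<.07)
    print('obstacle pts',m.sum(), (P[m].mean(0) if m.any() else ''))
E
python3 - <<'E'
from h import *
for n in('scene','side'):
    Q=cloud(n,np.load(n+'0.npy'))
    for c,y in(((.4496,.0974),-17.5),((.436,-.0935),5.8),((.375,-.297),-7)): clear(Q,c,y)
E
```

```text
obstacle pts 1 [0.46806263 0.16151964 0.00706929]
obstacle pts 0 
obstacle pts 2 [ 0.37262088 -0.29346559  0.00638758]
obstacle pts 0 
obstacle pts 0 
obstacle pts 0
```

Call:
send_rows --targets '[{"translation": [0.4, 0.1, 3], "spin": 0, "jaw": 1}, {"translation": [0.4, 0.1, 5], "spin": 0, "jaw": 1}, {"translation": [0.4, 0.1, 6], "spin": 0, "jaw": 1}, {"translation": [0.4, 0.1, 6], "spin": 0, "jaw": 0.8}, {"translation": [0.4, 0.1, 6], "spin": 0, "jaw": 0.65}]'

```text
time: 10.5
tool_pos: [0.4492, 0.0973, 0.0598]
tool_rot: [3.141, 0.001, 2.838]
contact_force: [0.3, -0.1, -0.1]
opening: 0.0803
grip_force: 0.0
```

Clear. Down to TCP z ≈ 4 mm and grip.

Call:
send_rows --targets '[{"translation": [0, 0, 2], "spin": 0, "jaw": 0.65}, {"translation": [0, 0, 4], "spin": 0, "jaw": 0.65}, {"translation": [0, 0, 5.2], "spin": 0, "jaw": 0.65}, {"translation": [0, 0, 5.6], "spin": 0, "jaw": 0.65}, {"translation": [0, 0, 5.6], "spin": 0, "jaw": 0.65}]' --force 20

```text
time: 11.0
tool_pos: [0.4491, 0.0973, 0.0036]
tool_rot: [3.141, 0.001, 2.838]
contact_force: [1.1, 0.6, -0.0]
opening: 0.0598
grip_force: 0.0
```

Call:
send_rows --targets '[{"translation": [0, 0, 0], "spin": 0, "jaw": 0.55}, {"translation": [0, 0, 0], "spin": 0, "jaw": 0.45}, {"translation": [0, 0, 0], "spin": 0, "jaw": 0.38}, {"translation": [0, 0, 0], "spin": 0, "jaw": 0.3}, {"translation": [0, 0, 0], "spin": 0, "jaw": 0.2}]'

```text
time: 11.5
tool_pos: [0.4488, 0.0973, 0.0035]
tool_rot: [3.141, 0.0, 2.838]
contact_force: [-0.3, -1.0, 2.2]
opening: 0.0272
grip_force: 20.0
```

Call:
send_rows --targets '[{"translation": [0, 0, 0], "spin": 0, "jaw": 0.15}, {"translation": [0, 0, 0], "spin": 0, "jaw": 0.15}, {"translation": [0, 0, 0], "spin": 0, "jaw": 0.15}, {"translation": [0, 0, 0], "spin": 0, "jaw": 0.15}, {"translation": [0, 0, 0], "spin": 0, "jaw": 0.15}]' --force 30

```text
time: 12.0
tool_pos: [0.4488, 0.0973, 0.0034]
tool_rot: [3.141, 0.0, 2.838]
contact_force: [-0.9, 0.2, 5.5]
opening: 0.027
grip_force: 30.0
```

Call:
send_rows --targets '[{"translation": [0, 0, -1], "spin": 0, "jaw": 0.15}, {"translation": [0, 0, -4], "spin": 0, "jaw": 0.15}, {"translation": [0, 0, -8], "spin": 0, "jaw": 0.15}, {"translation": [-1.5, -0.8, -12], "spin": -3, "jaw": 0.15}, {"translation": [-4, -2.1, -15], "spin": -8, "jaw": 0.15}]'

```text
time: 12.5
tool_pos: [0.4799, 0.0658, 0.1559]
tool_rot: [3.141, 0.0, 2.982]
contact_force: [2.1, 0.1, -2.7]
opening: 0.0269
grip_force: 30.0
```

```bash
python3 - <<'E'
from h import *
s=monitor.observe(); print(s['opening'],s['contact_force']); to(s,.682,-.131,.245,15.8)
E
```

```text
0.02694297899097598 [ 2.07638308  0.14072046 -2.72416785]
shift cm [-23.08 -16.23  -8.91] spin -24.92
```

Call:
send_rows --targets '[{"translation": [-2, -1.4, -2], "spin": 0, "jaw": 0.15}, {"translation": [-4.5, -3.2, -4], "spin": 0, "jaw": 0.15}, {"translation": [-7, -4.9, -6], "spin": 0, "jaw": 0.15}, {"translation": [-9.5, -6.7, -8], "spin": 0, "jaw": 0.15}, {"translation": [-12, -8.4, -9], "spin": 0, "jaw": 0.15}]'

```text
time: 13.0
tool_pos: [0.586, -0.0382, 0.2453]
tool_rot: [-3.142, 0.002, 2.978]
contact_force: [0.9, 0.9, -1.6]
opening: 0.0273
grip_force: 30.0
```

Call:
send_rows --targets '[{"translation": [-2.5, -1.8, 0], "spin": -6, "jaw": 0.15}, {"translation": [-5, -3.5, 0], "spin": -12, "jaw": 0.15}, {"translation": [-7.5, -5.3, 0], "spin": -18, "jaw": 0.15}, {"translation": [-9.5, -6.7, 0], "spin": -22, "jaw": 0.15}, {"translation": [-11, -7.8, 0], "spin": -25, "jaw": 0.15}]'

```text
time: 13.5
tool_pos: [0.6813, -0.1332, 0.2424]
tool_rot: [3.141, -0.002, -2.867]
contact_force: [-0.2, -0.4, -1.5]
opening: 0.0275
grip_force: 30.0
```

Call:
send_rows --targets '[{"translation": [0, 0, 0], "spin": 0, "jaw": 0.15}, {"translation": [0, 0, 0], "spin": 0, "jaw": 0.15}, {"translation": [0, 0, 0], "spin": 0, "jaw": 0.15}, {"translation": [0, 0, 0], "spin": 0, "jaw": 0.15}, {"translation": [0, 0, 0], "spin": 0, "jaw": 0.15}]'

```text
time: 14.0
tool_pos: [0.6808, -0.1313, 0.2437]
tool_rot: [-3.142, 0.0, -2.868]
contact_force: [-0.2, -0.6, -1.9]
opening: 0.0276
grip_force: 30.0
```

```bash
python3 - <<'E'
from h import *
s,p,P=look('w7'); q=cradle(P,.6435,-.142,.04,.06); to(s,.6435,-.142,.07,15.8)
R=Ro.from_euler('xyz',s['tool_rot']).as_matrix(); T=(P-s['tool_pos'])@R*1000   # tool frame, mm
m=(T[...,2]>-45)&(T[...,2]<15)&(abs(T[...,1])<13)&(abs(T[...,0])<70); t=T[m]
j=t[t[:,0]>18]; print('journal slope deg', np.degrees(np.polyfit(j[:,0],j[:,1],1)[0]),np.degrees(np.polyfit(j[:,0],j[:,2],1)[0]),'x range',t[:,0].min(),t[:,0].max(),'z',np.percentile(j[:,2],[1,50]))
E
```

```text
t 14.0 tcp [ 0.6808 -0.1313  0.2437] yaw -164.35 f [-0.2 -0.6 -1.9] open 27.6 grip 30.0
rect [ 642.5 -140.9] [89.8 52. ] 15.7 pca 15.4 n 1056 z [33.  39.6 42.1]
shift cm [ 3.88 -0.03 17.37] spin -0.15
journal slope deg 0.07973042595476905 2.876330858651513 x range -50.4972847079027 49.15776177048761 z [-18.90670492 -16.75292902]
```

View pics/w7.png

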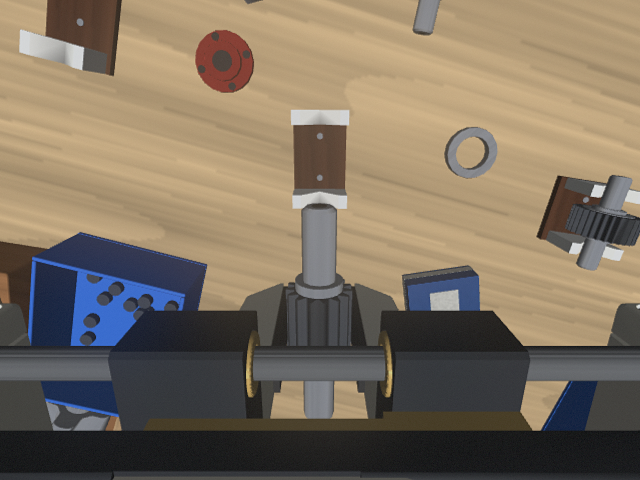

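Held pinion centred in the grip to 0.7 mm and aligned; the pinion cradle is at (320,158), 89.8×52 mm. Placing.

Call:
send_rows --targets '[{"translation": [1.5, 0.1, 0], "spin": 0, "jaw": 0.15}, {"translation": [4, 0.1, 2], "spin": 0, "jaw": 0.15}, {"translation": [4, 0.1, 6], "spin": 0, "jaw": 0.15}, {"translation": [4, 0.1, 10], "spin": 0, "jaw": 0.15}, {"translation": [4, 0.1, 14], "spin": 0, "jaw": 0.15}]'

```text
time: 14.55
tool_pos: [0.6421, -0.1417, 0.1027]
tool_rot: [-3.141, 0.001, -2.869]
contact_force: [1.1, -0.6, -1.1]
opening: 0.0269
grip_force: 30.0
```

Call:
send_rows --targets '[{"translation": [0, 0, 2], "spin": 0, "jaw": 0.15}, {"translation": [0, 0, 3], "spin": 0, "jaw": 0.15}, {"translation": [0, 0, 3], "spin": 0, "jaw": 0.15}, {"translation": [0, 0, 3], "spin": 0, "jaw": 0.15}, {"translation": [0, 0, 3], "spin": 0, "jaw": 0.15}]'

```text
time: 15.05
tool_pos: [0.6434, -0.1421, 0.0752]
tool_rot: [-3.14, 0.003, -2.869]
contact_force: [0.1, -0.3, -2.0]
opening: 0.0273
grip_force: 30.0
```

```bash
python3 - <<'E'
from h import *
s=monitor.observe(); print(s['time'],s['tool_pos']); to(s,.6418,-.1411,.0215,15.7)
E
```

```text
15.05 [ 0.64336916 -0.14208539  0.07519125]
shift cm [0.14 0.15 5.37] spin -0.07
```

Call:
send_rows --targets '[{"translation": [0.1, 0.1, 1.5], "spin": 0, "jaw": 0.15}, {"translation": [0.1, 0.1, 3], "spin": 0, "jaw": 0.15}, {"translation": [0.1, 0.1, 4], "spin": 0, "jaw": 0.15}, {"translation": [0.1, 0.1, 4.7], "spin": 0, "jaw": 0.15}, {"translation": [0.1, 0.1, 5], "spin": 0, "jaw": 0.15}]'

```text
time: 15.55
tool_pos: [0.6407, -0.141, 0.0223]
tool_rot: [3.141, -0.001, -2.869]
contact_force: [1.0, -1.1, -1.8]
opening: 0.0274
grip_force: 30.0
```

Call:
send_rows --targets '[{"translation": [0, 0, 0.1], "spin": 0, "jaw": 0.15}, {"translation": [0, 0, 0.2], "spin": 0, "jaw": 0.15}, {"translation": [0, 0, 0.3], "spin": 0, "jaw": 0.15}, {"translation": [0, 0, 0.4], "spin": 0, "jaw": 0.15}, {"translation": [0, 0, 0.4], "spin": 0, "jaw": 0.15}]'

```text
time: 16.05
tool_pos: [0.6417, -0.1415, 0.0214]
tool_rot: [-3.14, 0.002, -2.869]
contact_force: [-3.5, -0.2, 9.4]
opening: 0.0275
grip_force: 30.0
```

Call:
send_rows --targets '[{"translation": [0, 0, 0], "spin": 0, "jaw": 0.31}, {"translation": [0, 0, 0], "spin": 0, "jaw": 0.36}, {"translation": [0, 0, 0], "spin": 0, "jaw": 0.45}, {"translation": [0, 0, 0], "spin": 0, "jaw": 0.6}, {"translation": [0, 0, 0], "spin": 0, "jaw": 0.7}]'

```text
time: 16.55
tool_pos: [0.641, -0.141, 0.019]
tool_rot: [3.141, -0.0, -2.869]
contact_force: [0.7, 0.0, -0.4]
opening: 0.0524
grip_force: 0.0
```

Call:
send_rows --targets '[{"translation": [0, 0, 0], "spin": 0, "jaw": 0.7}, {"translation": [0, 0, -2], "spin": 0, "jaw": 0.7}, {"translation": [0, 0, -6], "spin": 0, "jaw": 0.9}, {"translation": [-1, 0, -10], "spin": 0, "jaw": 1}, {"translation": [-3, 0, -13], "spin": 0, "jaw": 1}]'

```text
time: 17.05
tool_pos: [0.67, -0.1336, 0.1523]
tool_rot: [-3.14, 0.001, -2.87]
contact_force: [0.6, -0.9, -0.5]
opening: 0.0836
grip_force: 0.0
```

Call:
send_rows --targets '[{"translation": [0, 0, 0], "spin": 0, "jaw": 1}, {"translation": [0, 0, 0], "spin": 0, "jaw": 1}, {"translation": [0, 0, 0], "spin": 0, "jaw": 1}, {"translation": [0, 0, 0], "spin": 0, "jaw": 1}, {"translation": [0, 0, 0], "spin": 0, "jaw": 1}]'

```text
time: 17.55
tool_pos: [0.6692, -0.1331, 0.148]
tool_rot: [3.14, -0.002, -2.869]
contact_force: [-0.3, -0.6, 0.0]
opening: 0.0919
grip_force: 0.0
```

```bash
python3 - <<'E'
from h import *
s,p,P=look('w8')
q=at(P,.6425,-.141,.06,.031,.09);  axis(q,.1,.018,.009)
q=at(P,.6425,-.141,.02,.031,.09)
to(s,.436,-.0935,.13,5.8)
E
```

```text
t 17.55 tcp [ 0.6692 -0.1331  0.148 ] yaw -164.39 f [-0.3 -0.6  0. ] open 91.9 grip 0.0
rect [ 642.7 -140.7] [100.1  52. ] 15.6 pca 15.4 n 5720 z [33.  39.4 46.6]
axis c mm [ 642.4 -140.9] th 15.25 len 99.1 want 100.0
rect [ 642.2 -140.9] [39.1 27.6] 14.8 pca 15.2 n 1988 z [35.  42.3 47.1]
shift cm [21.39 10.08  1.85] spin 9.81
```

View pics/w8.png

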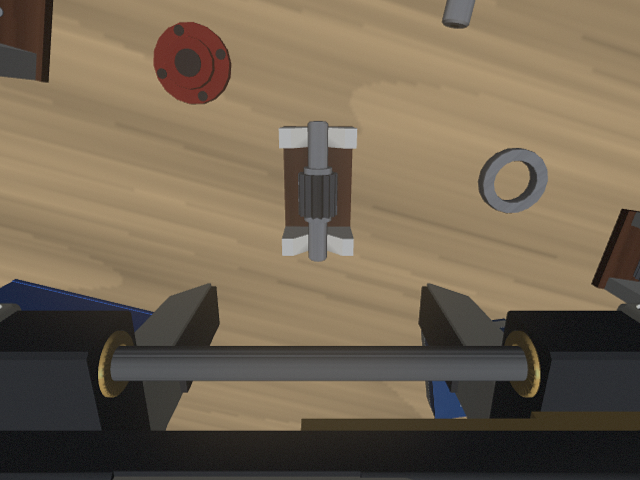

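Pinion seated and centred at (318,190). Next: the long rotor.

Call:
send_rows --targets '[{"translation": [3, 1.4, 0], "spin": 0, "jaw": 1}, {"translation": [7, 3.3, 0], "spin": 0, "jaw": 1}, {"translation": [11, 5.2, 0], "spin": 0, "jaw": 1}, {"translation": [15, 7.1, 0], "spin": 5, "jaw": 1}, {"translation": [18, 8.5, 0], "spin": 9.8, "jaw": 1}]'

```text
time: 18.1
tool_pos: [0.4708, -0.0989, 0.1489]
tool_rot: [3.141, -0.001, -3.043]
contact_force: [-0.4, -0.1, 1.1]
opening: 0.0918
grip_force: 0.0
```

```bash
python3 - <<'E'
from h import *
s=monitor.observe();to(s,.436,-.0935,.13,5.8)
E
```

```text
shift cm [3.41 0.88 1.9 ] spin -0.18
```

Call:
send_rows --targets '[{"translation": [2, 0.5, 0], "spin": 0, "jaw": 1}, {"translation": [3.4, 0.9, 1.5], "spin": 0, "jaw": 1}, {"translation": [3.4, 0.9, 1.5], "spin": 0, "jaw": 1}, {"translation": [3.4, 0.9, 1.5], "spin": 0, "jaw": 1}, {"translation": [3.4, 0.9, 1.5], "spin": 0, "jaw": 1}]'

```text
time: 18.6
tool_pos: [0.4401, -0.0946, 0.1347]
tool_rot: [-3.141, 0.001, -3.04]
contact_force: [0.3, -0.3, -0.7]
opening: 0.0917
grip_force: 0.0
```

```bash
python3 - <<'E'
from h import *
s,p,P=look('w9'); c,th=axis(at(P,.436,-.0935,.084),.156,.05,.018); to(s,*c,.004,th)
E
```

```text
t 18.6 tcp [ 0.4401 -0.0946  0.1347] yaw -174.17 f [ 0.3 -0.3 -0.7] open 91.7 grip 0.0
rect [435.4 -91.6] [156.1  43.6] 6.4 pca 6.0 n 9395 z [23.7 34.  44.8]
axis c mm [434.5 -91.9] th 5.89 len 152.9 want 156.0
shift cm [ 0.56  0.33 13.07] spin -0.06
```

Call:
send_rows --targets '[{"translation": [0.5, 0.3, 3], "spin": 0, "jaw": 1}, {"translation": [0.5, 0.3, 6], "spin": 0, "jaw": 1}, {"translation": [0.5, 0.3, 7], "spin": 0, "jaw": 1}, {"translation": [0.5, 0.3, 7], "spin": 0, "jaw": 1}, {"translation": [0.5, 0.3, 7], "spin": 0, "jaw": 1}]'

```text
time: 19.15
tool_pos: [0.4346, -0.092, 0.065]
tool_rot: [-3.141, 0.001, -3.04]
contact_force: [0.1, -0.5, -0.3]
opening: 0.0917
grip_force: 0.0
```

```bash
python3 - <<'E'
from h import *
s=monitor.observe();print(s['tool_pos']);to(s,.4352,-.0917,.004,5.9)
E
```

```text
[ 0.43461281 -0.09197977  0.06495831]
shift cm [-0.05  0.02  6.1 ] spin -0.07
```

Call:
send_rows --targets '[{"translation": [0, 0, 2], "spin": 0, "jaw": 1}, {"translation": [0, 0, 4], "spin": 0, "jaw": 0.9}, {"translation": [0, 0, 5.5], "spin": 0, "jaw": 0.8}, {"translation": [0, 0, 6], "spin": 0, "jaw": 0.7}, {"translation": [0, 0, 6], "spin": 0, "jaw": 0.6}]' --force 25

```text
time: 19.65
tool_pos: [0.4342, -0.0919, 0.0047]
tool_rot: [-3.141, 0.001, -3.04]
contact_force: [0.0, -0.2, 1.0]
opening: 0.0644
grip_force: 0.0
```

Call:
send_rows --targets '[{"translation": [0, 0, 0], "spin": 0, "jaw": 0.52}, {"translation": [0, 0, 0], "spin": 0, "jaw": 0.45}, {"translation": [0, 0, 0], "spin": 0, "jaw": 0.35}, {"translation": [0, 0, 0], "spin": 0, "jaw": 0.3}, {"translation": [0, 0, 0], "spin": 0, "jaw": 0.3}]'

```text
time: 20.15
tool_pos: [0.4344, -0.092, 0.005]
tool_rot: [-3.141, 0.002, -3.04]
contact_force: [1.0, -1.2, 6.7]
opening: 0.043
grip_force: 25.0
```

Call:
send_rows --targets '[{"translation": [0, 0, 0], "spin": 0, "jaw": 0.3}, {"translation": [0, 0, 0], "spin": 0, "jaw": 0.3}, {"translation": [0, 0, 0], "spin": 0, "jaw": 0.3}, {"translation": [0, 0, 0], "spin": 0, "jaw": 0.3}, {"translation": [0, 0, 0], "spin": 0, "jaw": 0.3}]' --force 50

```text
time: 20.65
tool_pos: [0.4344, -0.092, 0.005]
tool_rot: [-3.141, 0.002, -3.04]
contact_force: [-0.7, -0.9, 7.1]
opening: 0.043
grip_force: 50.0
```

Call:
send_rows --targets '[{"translation": [0, 0, -0.5], "spin": 0, "jaw": 0.3}, {"translation": [0, 0, -2], "spin": 0, "jaw": 0.3}, {"translation": [0, 0, -5], "spin": 0, "jaw": 0.3}, {"translation": [0, 0, -9], "spin": 0, "jaw": 0.3}, {"translation": [0, 0, -13], "spin": 0, "jaw": 0.3}]'

```text
time: 21.15
tool_pos: [0.432, -0.091, 0.1346]
tool_rot: [3.139, -0.004, -3.04]
contact_force: [0.7, -0.6, -8.8]
opening: 0.0432
grip_force: 50.0
```

Call:
send_rows --targets '[{"translation": [-1, -1.7, -3], "spin": 0, "jaw": 0.3}, {"translation": [-3, -5.1, -6], "spin": 0, "jaw": 0.3}, {"translation": [-5, -8.5, -9], "spin": 0, "jaw": 0.3}, {"translation": [-7, -12, -11], "spin": 2.5, "jaw": 0.3}, {"translation": [-9.3, -16, -11], "spin": 5.4, "jaw": 0.3}]'

```text
time: 21.65
tool_pos: [0.5434, -0.2423, 0.247]
tool_rot: [-3.14, 0.003, -3.135]
contact_force: [2.0, -0.6, -7.4]
opening: 0.0434
grip_force: 50.0
```

Call:
send_rows --targets '[{"translation": [-1.5, -2.5, 0], "spin": 0, "jaw": 0.3}, {"translation": [-2.5, -4, 0], "spin": 0, "jaw": 0.3}, {"translation": [-2.5, -4, 0], "spin": 0, "jaw": 0.3}, {"translation": [-2.5, -4, 0], "spin": 0, "jaw": 0.3}, {"translation": [-2.5, -4, 0], "spin": 0, "jaw": 0.3}]'

```text
time: 22.15
tool_pos: [0.5669, -0.2801, 0.2434]
tool_rot: [3.14, -0.002, -3.134]
contact_force: [0.2, 0.7, -7.6]
opening: 0.0429
grip_force: 50.0
```

```bash
cat >> h.py <<'E'
def held(s,P,w,xb):
    R=Ro.from_euler('xyz',s['tool_rot']).as_matrix(); T=(P-s['tool_pos'])@R*1000
    t=T[(T[...,2]>-55)&(T[...,2]<20)&(abs(T[...,1])<w)&(abs(T[...,0])<95)]
    j=t[t[:,0]>xb]; print('slope deg y,z',np.degrees(np.polyfit(j[:,0],j[:,1],1)[0]),np.degrees(np.polyfit(j[:,0],j[:,2],1)[0]),'x range',t[:,0].min(),t[:,0].max(),'y med',np.median(j[:,1]),'z top',np.percentile(j[:,2],[1,10,50]))
E
python3 - <<'E'
from h import *
s,p,P=look('w10'); held(s,P,20,48)
q=cradle(P,.550,-.3825,.045,.1); to(s,.550,-.3825,.08,.4)
E
```

```text
t 22.15 tcp [ 0.5669 -0.2801  0.2434] yaw -179.54 f [ 0.2  0.7 -7.6] open 42.9 grip 50.0
slope deg y,z -0.40441448230823085 0.34202464277774475 x range -43.72195698415319 77.49265018114008 y med 0.16709412855094208 z top [-27.89630387 -26.6632981  -25.12957211]
rect [ 550.1 -382.1] [146.2  52.9] 0.3 pca 0.1 n 1564 z [37.9 44.5 47.3]
shift cm [  1.74 -10.25  16.32] spin 0.06
```

View pics/w10.png

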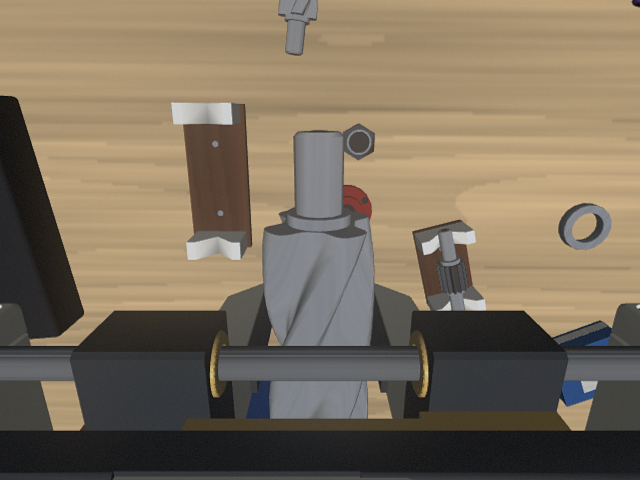

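Cradle at (217,180) measures 146×53 mm and the rotor is held straight. Checking the black block at left for height before descending.

```bash
python3 - <<'E'
from h import *
for n in('scene','side','wrist'):
    s=monitor.observe();Q=cloud(n,np.load('w10.npy' if n=='wrist' else n+'0.npy'),(s['tool_pos'],s['tool_rot']))
    m=(Q[...,0]>.5)&(Q[...,0]<.6)&(Q[...,1]<-.42)&(Q[...,1]>-.7)&(Q[...,2]>.01)
    q=Q[m]; print(n,len(q), (q[:,1].max(),np.percentile(q[:,2],[50,99])) if len(q) else '')
s=monitor.observe();to(s,.5501,-.3821,.08,.3)
E
```

```text
scene 2471 (np.float64(-0.5573362792825274), array([0.04983769, 0.05481764]))
side 2660 (np.float64(-0.5593753959141068), array([0.04953153, 0.05271956]))
wrist 4093 (np.float64(-0.5577797848205952), array([0.03593075, 0.05204135]))
shift cm [  1.77 -10.2   16.37] spin 0.17
```

Call:
send_rows --targets '[{"translation": [0.5, -3, 0], "spin": 0, "jaw": 0.3}, {"translation": [1.2, -7, 0], "spin": 0, "jaw": 0.3}, {"translation": [1.8, -10.2, 2], "spin": 0, "jaw": 0.3}, {"translation": [1.8, -10.2, 6], "spin": 0, "jaw": 0.3}, {"translation": [1.8, -10.2, 10], "spin": 0, "jaw": 0.3}]'

```text
time: 22.7
tool_pos: [0.55, -0.3841, 0.1439]
tool_rot: [-3.14, 0.002, -3.136]
contact_force: [0.8, -0.3, -8.2]
opening: 0.043
grip_force: 50.0
```

Call:
send_rows --targets '[{"translation": [0, 0, 3], "spin": 0, "jaw": 0.3}, {"translation": [0, 0, 5.5], "spin": 0, "jaw": 0.3}, {"translation": [0, 0, 6], "spin": 0, "jaw": 0.3}, {"translation": [0, 0, 6], "spin": 0, "jaw": 0.3}, {"translation": [0, 0, 6], "spin": 0, "jaw": 0.3}]'

```text
time: 23.2
tool_pos: [0.5514, -0.3838, 0.0863]
tool_rot: [-3.139, 0.002, -3.134]
contact_force: [0.6, -0.3, -7.1]
opening: 0.043
grip_force: 50.0
```

```bash
python3 - <<'E'
from h import *
s=monitor.observe();print(s['tool_pos']);to(s,.5496,-.3822,.023,.3)
E
```

```text
[ 0.55140902 -0.38384044  0.08629066]
shift cm [0.2  0.18 6.33] spin 0.15
```

Call:
send_rows --targets '[{"translation": [0.1, 0.1, 1.5], "spin": 0, "jaw": 0.3}, {"translation": [0.1, 0.1, 3.2], "spin": 0, "jaw": 0.3}, {"translation": [0.1, 0.1, 4.7], "spin": 0, "jaw": 0.3}, {"translation": [0.1, 0.1, 5.6], "spin": 0, "jaw": 0.3}, {"translation": [0.1, 0.1, 5.9], "spin": 0, "jaw": 0.3}]'

```text
time: 23.7
tool_pos: [0.5493, -0.3822, 0.0246]
tool_rot: [3.141, -0.001, -3.134]
contact_force: [0.2, -0.7, -7.5]
opening: 0.0433
grip_force: 50.0
```

Call:
send_rows --targets '[{"translation": [0, 0, 0.1], "spin": 0, "jaw": 0.3}, {"translation": [0, 0, 0.2], "spin": 0, "jaw": 0.3}, {"translation": [0, 0, 0.3], "spin": 0, "jaw": 0.3}, {"translation": [0, 0, 0.4], "spin": 0, "jaw": 0.3}, {"translation": [0, 0, 0.4], "spin": 0, "jaw": 0.3}]'

```text
time: 24.2
tool_pos: [0.55, -0.3828, 0.0232]
tool_rot: [-3.14, 0.002, -3.134]
contact_force: [-2.9, 2.5, 6.1]
opening: 0.0431
grip_force: 50.0
```

Call:
send_rows --targets '[{"translation": [0, 0, 0], "spin": 0, "jaw": 0.48}, {"translation": [0, 0, 0], "spin": 0, "jaw": 0.53}, {"translation": [0, 0, 0], "spin": 0, "jaw": 0.62}, {"translation": [0, 0, 0], "spin": 0, "jaw": 0.75}, {"translation": [0, 0, 0], "spin": 0, "jaw": 0.85}]'

```text
time: 24.7
tool_pos: [0.5496, -0.3825, 0.0211]
tool_rot: [-3.141, 0.0, -3.134]
contact_force: [-0.3, 0.0, -0.0]
opening: 0.0682
grip_force: 0.0
```

Call:
send_rows --targets '[{"translation": [0, 0, 0], "spin": 0, "jaw": 0.9}, {"translation": [0, 0, -2], "spin": 0, "jaw": 0.9}, {"translation": [0, 0, -6], "spin": 0, "jaw": 0.9}, {"translation": [0, 0, -10], "spin": 0, "jaw": 1}, {"translation": [-1, 0, -14], "spin": 0, "jaw": 1}]'

```text
time: 25.2
tool_pos: [0.5586, -0.3824, 0.1626]
tool_rot: [3.141, -0.001, -3.135]
contact_force: [0.3, -0.5, -0.9]
opening: 0.091
grip_force: 0.0
```

Call:
send_rows --targets '[{"translation": [0, 0, 0], "spin": 0, "jaw": 1}, {"translation": [0, 0, 0], "spin": 0, "jaw": 1}, {"translation": [0, 0, 0], "spin": 0, "jaw": 1}, {"translation": [0, 0, 0], "spin": 0, "jaw": 1}, {"translation": [0, 0, 0], "spin": 0, "jaw": 1}]'

```text
time: 25.7
tool_pos: [0.5589, -0.382, 0.1597]
tool_rot: [3.14, -0.002, -3.134]
contact_force: [-0.3, 0.2, 0.7]
opening: 0.0919
grip_force: 0.0
```

```bash
python3 - <<'E'
from h import *
s,p,P=look('w11')
q=at(P,.550,-.382,.09,.04,.09);  axis(q,.156,.05,.012)
q=at(P,.550,-.382,.03,.04,.09)
to(s,.3745,-.2955,.13,-7)
E
```

```text
t 25.7 tcp [ 0.5589 -0.382   0.1597] yaw -179.58 f [-0.3  0.2  0.7] open 91.9 grip 0.0
rect [ 551.  -382.1] [156.1  52. ] 0.3 pca 0.4 n 10764 z [42.  50.  62.8]
axis c mm [ 549.9 -382.2] th 0.39 len 153.9 want 156.0
rect [ 550.1 -382. ] [59.7 43.1] 1.3 pca 0.5 n 4099 z [44.8 54.6 63. ]
shift cm [18.37  8.78  3.02] spin 7.42
```

View pics/w11.png

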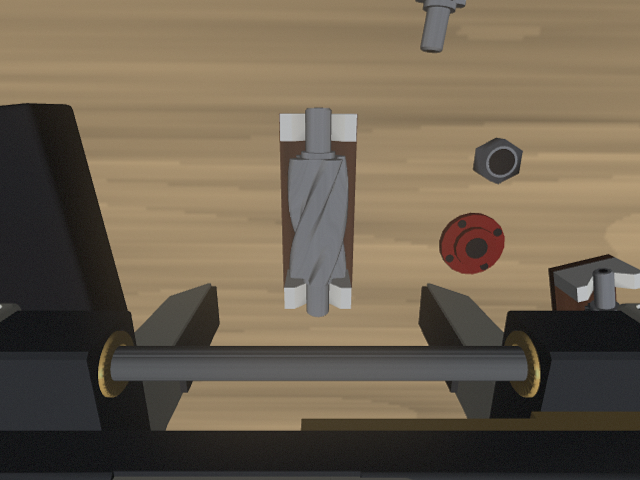

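Long rotor seated and centred at (318,210). Last: the short rotor.

Call:
send_rows --targets '[{"translation": [3, 1.4, 0], "spin": 0, "jaw": 1}, {"translation": [7, 3.3, 0], "spin": 0, "jaw": 1}, {"translation": [11, 5.2, 0], "spin": 0, "jaw": 1}, {"translation": [15, 7.1, 0], "spin": 4, "jaw": 1}, {"translation": [17.5, 8.4, 1], "spin": 7.4, "jaw": 1}]'

```text
time: 26.25
tool_pos: [0.3818, -0.2985, 0.1518]
tool_rot: [-3.141, 0.0, 3.017]
contact_force: [0.5, -0.1, -0.8]
opening: 0.0919
grip_force: 0.0
```

Call:
send_rows --targets '[{"translation": [0.5, 0, 1], "spin": 0, "jaw": 1}, {"translation": [0.5, 0, 1], "spin": 0, "jaw": 1}, {"translation": [0.5, 0, 1], "spin": 0, "jaw": 1}, {"translation": [0.5, 0, 1], "spin": 0, "jaw": 1}, {"translation": [0.5, 0, 1], "spin": 0, "jaw": 1}]'

```text
time: 26.75
tool_pos: [0.3797, -0.2995, 0.1413]
tool_rot: [-3.141, 0.001, 3.021]
contact_force: [0.7, 0.3, 0.7]
opening: 0.092
grip_force: 0.0
```

```bash
python3 - <<'E'
from h import *
s,p,P=look('w12'); q=at(P,.3735,-.2955,.075); c,th=axis(q,.122,.036,.016); to(s,*c,.065,th); clear(P,c,th)
E
```

```text
t 26.75 tcp [ 0.3797 -0.2995  0.1413] yaw 173.07 f [0.7 0.3 0.7] open 92.0 grip 0.0
rect [ 373.4 -296. ] [122.4  33.4] -6.5 pca -6.7 n 5273 z [18.7 25.7 35. ]
axis c mm [ 372.6 -296. ] th -6.64 len 120.6 want 122.0
shift cm [0.75 0.27 7.63] spin -0.29
obstacle pts 0
```

Call:
send_rows --targets '[{"translation": [0.7, 0.3, 3], "spin": -0.3, "jaw": 1}, {"translation": [0.7, 0.3, 6], "spin": -0.3, "jaw": 1}, {"translation": [0.7, 0.3, 7.5], "spin": -0.3, "jaw": 0.9}, {"translation": [0.7, 0.3, 7.5], "spin": -0.3, "jaw": 0.8}, {"translation": [0.7, 0.3, 7.5], "spin": -0.3, "jaw": 0.7}]' --force 20

```text
time: 27.3
tool_pos: [0.3727, -0.2954, 0.0665]
tool_rot: [3.142, 0.0, 3.025]
contact_force: [0.2, -0.6, 0.1]
opening: 0.0727
grip_force: 0.0
```

```bash
python3 - <<'E'
from h import *
s=monitor.observe();print(s['tool_pos']);to(s,.3732,-.2960,.004,-6.6)
E
```

```text
[ 0.37271756 -0.29543202  0.06648765]
shift cm [-0.05 -0.05  6.25] spin -0.06
```

Call:
send_rows --targets '[{"translation": [0, 0, 2], "spin": 0, "jaw": 0.7}, {"translation": [0, 0, 4], "spin": 0, "jaw": 0.7}, {"translation": [0, 0, 5.6], "spin": 0, "jaw": 0.65}, {"translation": [0, 0, 6.2], "spin": 0, "jaw": 0.6}, {"translation": [0, 0, 6.2], "spin": 0, "jaw": 0.55}]'

```text
time: 27.8
tool_pos: [0.3726, -0.2954, 0.0045]
tool_rot: [-3.142, 0.0, 3.025]
contact_force: [0.7, -0.1, -0.1]
opening: 0.0521
grip_force: 0.0
```

Call:
send_rows --targets '[{"translation": [0, 0, 0], "spin": 0, "jaw": 0.45}, {"translation": [0, 0, 0], "spin": 0, "jaw": 0.38}, {"translation": [0, 0, 0], "spin": 0, "jaw": 0.3}, {"translation": [0, 0, 0], "spin": 0, "jaw": 0.2}, {"translation": [0, 0, 0], "spin": 0, "jaw": 0.2}]'

```text
time: 28.3
tool_pos: [0.3728, -0.2957, 0.005]
tool_rot: [-3.14, 0.002, 3.025]
contact_force: [-0.3, -0.1, 5.6]
opening: 0.0336
grip_force: 20.0
```

Call:
send_rows --targets '[{"translation": [0, 0, 0], "spin": 0, "jaw": 0.2}, {"translation": [0, 0, 0], "spin": 0, "jaw": 0.2}, {"translation": [0, 0, 0], "spin": 0, "jaw": 0.2}, {"translation": [0, 0, 0], "spin": 0, "jaw": 0.2}, {"translation": [0, 0, 0], "spin": 0, "jaw": 0.2}]' --force 40

```text
time: 28.8
tool_pos: [0.3728, -0.2957, 0.005]
tool_rot: [-3.14, 0.002, 3.025]
contact_force: [-0.6, -0.2, 6.3]
opening: 0.0332
grip_force: 40.0
```

Call:
send_rows --targets '[{"translation": [0, 0, -0.5], "spin": 0, "jaw": 0.2}, {"translation": [0, 0, -3], "spin": 0, "jaw": 0.2}, {"translation": [0, 0, -7], "spin": 0, "jaw": 0.2}, {"translation": [0, 0, -11], "spin": 0, "jaw": 0.2}, {"translation": [0, 0, -15], "spin": 0, "jaw": 0.2}]'

```text
time: 29.3
tool_pos: [0.3716, -0.2943, 0.1554]
tool_rot: [3.14, -0.001, 3.025]
contact_force: [1.3, -1.8, -4.6]
opening: 0.0329
grip_force: 40.0
```

Call:
send_rows --targets '[{"translation": [-0.5, 1.8, -3], "spin": 0, "jaw": 0.2}, {"translation": [-1.3, 5, -6], "spin": 0, "jaw": 0.2}, {"translation": [-2.3, 9, -8], "spin": 0, "jaw": 0.2}, {"translation": [-3.3, 13, -9], "spin": 0, "jaw": 0.2}, {"translation": [-4.6, 17, -9], "spin": 0, "jaw": 0.2}]'

```text
time: 29.8
tool_pos: [0.438, -0.1302, 0.2457]
tool_rot: [-3.141, 0.002, 3.024]
contact_force: [0.7, 0.0, -2.7]
opening: 0.0331
grip_force: 40.0
```

Call:
send_rows --targets '[{"translation": [-1, 4, 0], "spin": 0, "jaw": 0.2}, {"translation": [-2, 8, 0], "spin": 0, "jaw": 0.2}, {"translation": [-3.2, 12, 0], "spin": 0, "jaw": 0.2}, {"translation": [-4.3, 16, 0], "spin": 0, "jaw": 0.2}, {"translation": [-5.4, 20, 0], "spin": 0, "jaw": 0.2}]'

```text
time: 30.3
tool_pos: [0.5142, 0.0625, 0.2438]
tool_rot: [-3.141, -0.002, 3.025]
contact_force: [1.1, -0.5, -2.8]
opening: 0.0328
grip_force: 40.0
```

```bash
python3 - <<'E'
from h import *
s=monitor.observe();to(s,.60,.27,.245,-9.6)
E
```

```text
shift cm [-6.11 21.61 -0.13] spin 2.94
```

Call:
send_rows --targets '[{"translation": [-1.1, 4, 0], "spin": 0, "jaw": 0.2}, {"translation": [-2.3, 8, 0], "spin": 0, "jaw": 0.2}, {"translation": [-3.5, 12, 0], "spin": 1, "jaw": 0.2}, {"translation": [-4.6, 16, 0], "spin": 2, "jaw": 0.2}, {"translation": [-5.8, 20, 0], "spin": 2.9, "jaw": 0.2}]'

```text
time: 30.8
tool_pos: [0.595, 0.2541, 0.2435]
tool_rot: [-3.141, -0.002, 2.974]
contact_force: [0.7, 0.1, -2.6]
opening: 0.0329
grip_force: 40.0
```

Call:
send_rows --targets '[{"translation": [-0.3, 1.5, 0], "spin": 0, "jaw": 0.2}, {"translation": [-0.3, 1.5, 0], "spin": 0, "jaw": 0.2}, {"translation": [-0.3, 1.5, 0], "spin": 0, "jaw": 0.2}, {"translation": [-0.3, 1.5, 0], "spin": 0, "jaw": 0.2}, {"translation": [-0.3, 1.5, 0], "spin": 0, "jaw": 0.2}]'

```text
time: 31.3
tool_pos: [0.6008, 0.2657, 0.2446]
tool_rot: [-3.141, -0.0, 2.973]
contact_force: [0.1, -0.6, -3.6]
opening: 0.0325
grip_force: 40.0
```

```bash
python3 - <<'E'
from h import *
s,p,P=look('w13'); held(s,P,16,36)
q=cradle(P,.5755,.370,.042,.085); to(s,.5755,.370,.08,-9.6)
E
```

```text
t 31.3 tcp [0.6008 0.2657 0.2446] yaw 170.35 f [ 0.1 -0.6 -3.6] open 32.5 grip 40.0
slope deg y,z 0.08186441879198905 3.9213998453071173 x range -51.78893666838936 61.05644031765585 y med 0.16560448070999706 z top [-21.28402496 -20.53915845 -19.05445417]
rect [575.4 370.4] [114.3  52.6] -10.0 pca -10.2 n 1415 z [34.7 41.3 43.8]
shift cm [ 4.24  9.86 16.46] spin -0.05
```

View pics/w13.png

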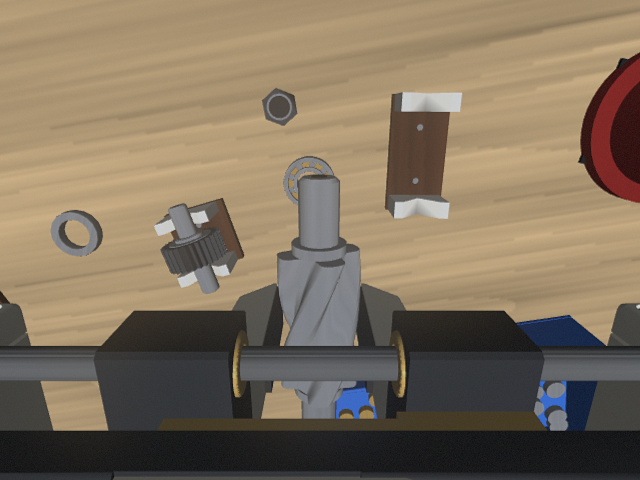

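Cradle at (423,155) measures 114×53 mm; rotor held straight. Checking clearance to the red cylinder at right (620,130).

```bash
python3 - <<'E'
from h import *
s=monitor.observe()
a=np.radians(-10);e=np.array([np.cos(a),np.sin(a)]);n=np.array([-e[1],e[0]])
for k in('scene','side','wrist'):
    Q=cloud(k,np.load('w13.npy' if k=='wrist' else k+'0.npy'),(s['tool_pos'],s['tool_rot']))
    d=Q[...,:2]-[.5754,.3704];u=d@e;v=d@n;m=(abs(u)<.06)&(v>.04)&(v<.25)&(Q[...,2]>.02)&(Q[...,2]<.2)
    print(k,m.sum(),v[m].min() if m.any() else '',Q[m][:,2].max() if m.any() else '')
to(s,.5754,.3704,.08,-10)
E
```

```text
scene 2595 0.16780967586088238 0.10785227062025726
side 928 0.16190235866716854 0.10860326274893062
wrist 1956 0.16557593885617608 0.054575466787612964
shift cm [ 4.27  9.88 16.46] spin 0.35
```

Call:
send_rows --targets '[{"translation": [1.2, 3, 0], "spin": 0.3, "jaw": 0.2}, {"translation": [2.8, 6.5, 0], "spin": 0.3, "jaw": 0.2}, {"translation": [4.3, 9.9, 1], "spin": 0.3, "jaw": 0.2}, {"translation": [4.3, 9.9, 5], "spin": 0.3, "jaw": 0.2}, {"translation": [4.3, 9.9, 9], "spin": 0.3, "jaw": 0.2}]'

```text
time: 31.85
tool_pos: [0.575, 0.3728, 0.1546]
tool_rot: [3.14, 0.003, 2.971]
contact_force: [-0.0, -0.2, -3.7]
opening: 0.0329
grip_force: 40.0
```

Call:
send_rows --targets '[{"translation": [0, 0, 3], "spin": 0, "jaw": 0.2}, {"translation": [0, 0, 6], "spin": 0, "jaw": 0.2}, {"translation": [0, 0, 7.2], "spin": 0, "jaw": 0.2}, {"translation": [0, 0, 7.2], "spin": 0, "jaw": 0.2}, {"translation": [0, 0, 7.2], "spin": 0, "jaw": 0.2}]'

```text
time: 32.35
tool_pos: [0.5759, 0.3718, 0.0839]
tool_rot: [3.14, 0.002, 2.969]
contact_force: [0.2, -1.2, -2.9]
opening: 0.0331
grip_force: 40.0
```

```bash
python3 - <<'E'
from h import *
s=monitor.observe();print(s['tool_pos']);to(s,.5754,.3704,.023,-10)
E
```

```text
[0.57591555 0.37182907 0.08389023]
shift cm [ 0.04 -0.16  6.09] spin 0.1
```

Call:
send_rows --targets '[{"translation": [0, -0.1, 1.5], "spin": 0, "jaw": 0.2}, {"translation": [0, -0.1, 3], "spin": 0, "jaw": 0.2}, {"translation": [0, -0.1, 4.4], "spin": 0, "jaw": 0.2}, {"translation": [0, -0.1, 5.3], "spin": 0, "jaw": 0.2}, {"translation": [0, -0.1, 5.7], "spin": 0, "jaw": 0.2}]'

```text
time: 32.85
tool_pos: [0.5743, 0.3705, 0.0239]
tool_rot: [-3.141, -0.001, 2.969]
contact_force: [-0.2, 0.4, -3.4]
opening: 0.0329
grip_force: 40.0
```

Call:
send_rows --targets '[{"translation": [0, 0, 0.1], "spin": 0, "jaw": 0.2}, {"translation": [0, 0, 0.2], "spin": 0, "jaw": 0.2}, {"translation": [0, 0, 0.3], "spin": 0, "jaw": 0.2}, {"translation": [0, 0, 0.4], "spin": 0, "jaw": 0.2}, {"translation": [0, 0, 0.4], "spin": 0, "jaw": 0.2}]'

```text
time: 33.35
tool_pos: [0.5749, 0.3707, 0.0236]
tool_rot: [3.141, 0.001, 2.969]
contact_force: [-6.0, -4.0, 7.7]
opening: 0.033
grip_force: 40.0
```

Seated (+11 N change). Releasing.

Call:
send_rows --targets '[{"translation": [0, 0, 0], "spin": 0, "jaw": 0.37}, {"translation": [0, 0, 0], "spin": 0, "jaw": 0.41}, {"translation": [0, 0, 0], "spin": 0, "jaw": 0.5}, {"translation": [0, 0, 0], "spin": 0, "jaw": 0.65}, {"translation": [0, 0, 0], "spin": 0, "jaw": 0.8}]'

```text
time: 33.85
tool_pos: [0.5751, 0.3709, 0.0214]
tool_rot: [3.141, 0.001, 2.969]
contact_force: [-0.7, -0.0, -0.2]
opening: 0.057
grip_force: 0.0
```

Call:
send_rows --targets '[{"translation": [0, 0, 0], "spin": 0, "jaw": 0.8}, {"translation": [0, 0, -2], "spin": 0, "jaw": 0.8}, {"translation": [0, 0, -6], "spin": 0, "jaw": 0.9}, {"translation": [0, 0, -10], "spin": 0, "jaw": 1}, {"translation": [-2, 0, -14], "spin": 0, "jaw": 1}]'

```text
time: 34.35
tool_pos: [0.5928, 0.3681, 0.1628]
tool_rot: [-3.141, -0.002, 2.971]
contact_force: [0.8, 0.8, -0.4]
opening: 0.0905
grip_force: 0.0
```

Call:
send_rows --targets '[{"translation": [0, 0, 0], "spin": 0, "jaw": 1}, {"translation": [0, 0, 0], "spin": 0, "jaw": 1}, {"translation": [0, 0, 0], "spin": 0, "jaw": 1}, {"translation": [0, 0, 0], "spin": 0, "jaw": 1}, {"translation": [0, 0, 0], "spin": 0, "jaw": 1}]'

```text
time: 34.85
tool_pos: [0.5937, 0.3672, 0.1598]
tool_rot: [-3.14, -0.002, 2.97]
contact_force: [-0.8, 0.1, -0.2]
opening: 0.0916
grip_force: 0.0
```

```bash
python3 - <<'E'
from h import *
s,p,P=look('w14')
q=at(P,.5754,.3704,.075,.036,.09);  axis(q,.122,.036,.01)
at(P,.5754,.3704,.02,.036,.09)
p,d=read_camera('side'); cv2.imwrite('pics/side_end.png',cv2.resize(p[80:440,160:640,::-1],(800,600),interpolation=cv2.INTER_CUBIC))
Q=cloud('side',d)
for k,x,y in(('bearing',.5848,.2568),('cover',.5812,-.2514)): print(k);at(Q,x,y,.04)
E
```

```text
t 34.85 tcp [0.5937 0.3672 0.1598] yaw 170.14 f [-0.8  0.1 -0.2] open 91.6 grip 0.0
rect [575.6 370.3] [122.5  52. ] -10.1 pca -10.3 n 7068 z [37.5 42.8 52.8]
axis c mm [574.8 370.6] th -10.02 len 120.7 want 122.0
rect [575.5 370.6] [39.5 31.6] -10.3 pca -17.7 n 1906 z [42.1 47.  52.8]
bearing
rect [583.6 257.4] [54.6 50.1] 50.1 pca 50.8 n 252 z [ 7.3 13.8 17.9]
cover
rect [ 580.9 -251. ] [53.5 52.5] 74.5 pca 78.4 n 459 z [ 6.5 10.  18.2]
```

View pics/w14.png

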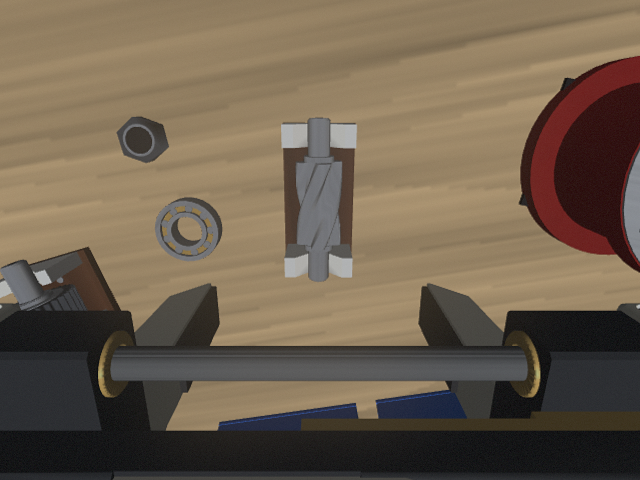

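View pics/side_end.png

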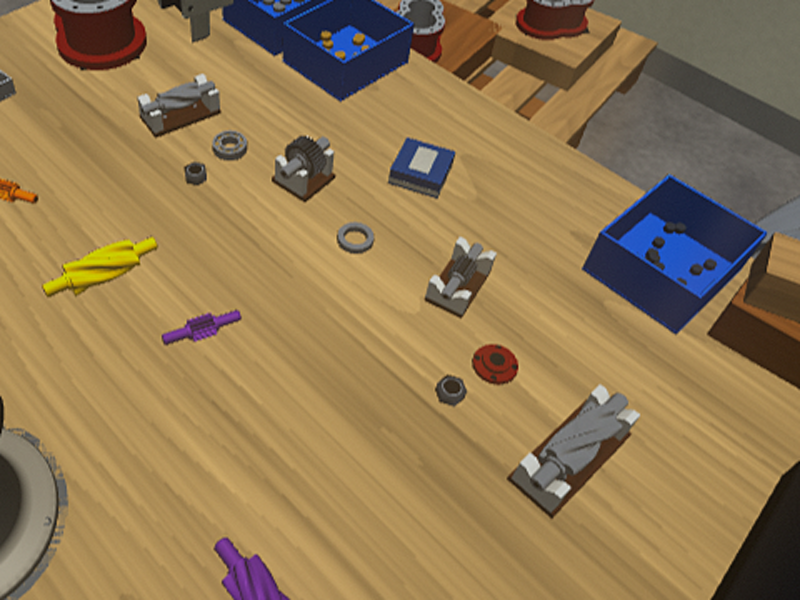

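All four shafts are seated in the side crop: short at (180,100), gear (305,155), pinion (463,272), long (583,440). The bearing (229,145) and cover (495,363) have not moved. Handing in.

```bash
python3 -c "
from cell import job
print(job.hand_in())"
```

```text
the job is handed in; nothing more can be done
None
```

All four shafts are lying in the notches of their own cradles, measured within about 1 mm of centre; the bearing and cover were left where they lay, and the job was handed in at about 35 s (no verdict was returned).

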